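# Hang the shaker holder on its two pins and load it

### The job

Hang the teal holder by its two holes on both pins of the white stand, pocket outwards, and push it all the way along the pins until its plate is flat against the stand. Then stand the orange-lidded shaker upright on the floor of the holder's pocket, leaving the holder fully home. Set things down rather than dropping them, and leave the white-lidded shaker and the other things on the counter where they are.

Things in the scene. Friction and masses are not known exactly. Their poses are not given: they have to be found in the camera images.
- rack: fixed white stand: upright panel 220 wide (y), 12 thick (x), 205 high, steel foot behind. Origin on the counter, mid-width, at the panel's front face; x points from the front face back into the panel, z up. Two level round dark steel pins, 9 in diameter, 55 long, stick out along -x at y = +80 and -80, 175 above the counter; the last 8 of each tapers to 4 in diameter
- pin_left (a point): tip of the pin at y = +80 of the stand (axes as the stand's); the pin's root is 55 further along +x
- pin_right (a point): tip of the pin at y = -80 of the stand (axes as the stand's)
- holder: loose teal holder, 150 high, about 0.3 kg, upright at the start. Origin at the underside of its 6 thick back plate, mid-thickness, mid-width; x points out of the plate's back (on the stand: to the panel), z up. The plate is a T: cross bar 200 wide (y), z 90 to 150, over a stem 92 wide. In front of the stem (-x) is an open-topped pocket 92 wide, reaching to x = -79, rim at z = 50
- holder_bar (a point): centre of the holder's cross bar, mid-thickness, 30 below its top edge (holder's axes); the middle of the top edge can be gripped across the 6 mm. Let go on the pins with a finger's room left to the panel, the holder leans (foot swings in to the panel) but stays on; it then slides home when its plate's front, above the pocket, is pushed with a few N
- hole_left (a point): centre (mid-thickness) of the 17 by 17 square through hole at y = +80 of the holder, 25 below its top edge; goes on the pin at y = +80 of the stand
- hole_right (a point): the same at y = -80 of the holder, for the pin at y = -80. Fully hung, the hole's upper edge rests on the pin, so the hole's centre lies 4 below the pin's axis and the holder's underside hangs 46 above the counter
- holder_pocket (a point): centre of the pocket's floor, top side (holder's axes), at x = -39, z = 5 of the holder; the pocket is 72 (x) by 84 (y) inside
- shaker: the shaker with the orange lid: aluminium cylinder 50 in diameter, 110 high with the lid (lid from 92 up, tapering above 100), about 0.2 kg, standing upright. Origin at the centre of its underside, z up
- shaker_center (a point): centre of the orange-lidded shaker, half-way up (55 above its underside)
- white_shaker_center (a point): centre, half-way up, of the same kind of shaker with a white lid; to be left alone
- pitcher: steel milk pitcher on the black mat at the robot's right, 84 in diameter and 100 high, a bystander; origin under its centre
- mug: white mug on the black mat, 80 in diameter, 90 high, a bystander; origin under its centre
- paper_cups: upside-down stack of paper cups beyond the task's things, 78 in diameter, 156 high, a bystander; origin under its centre
- measuring_cup: clear measuring cup at the far side, 84 in diameter, 95 high, a bystander; origin under its centre
- syrup_green: the same bottle in green next to it, a bystander; origin under its centre
- spoon: steel spoon 170 long lying on the black mat, a bystander
- syrup: amber syrup bottle at the robot's left, 66 in diameter, 200 high, a bystander; origin under its centre
Mind the look-alikes: they are no part of the job. What is shaped like the shaker but black, blue or purple is not meant.

How it is judged (in metres and radians):
On the way, in this order (a step that is already met when the one before it is completed fails the run):
1. the holder is on both pins with its plate flat against the stand, before it is loaded (x of hole_left in the frame of rack between -0.01 and 0.003 m and y of hole_left in the frame of rack between 0.071 and 0.089 m and z of hole_left in the frame of rack between 0.164 and 0.179 m and x of hole_right in the frame of rack between -0.01 and 0.003 m and y of hole_right in the frame of rack between -0.089 and -0.071 m and z of hole_right in the frame of rack between 0.164 and 0.179 m and angle between holder's own z axis and vertical below 0.1 rad and not (x of shaker_center in the frame of holder between -0.055 and -0.02 m and y of shaker_center in the frame of holder between -0.022 and 0.022 m and z of shaker_center in the frame of holder between 0.053 and 0.068 m and angle between shaker_center's own z axis and vertical below 0.2 rad)), for 0.2 s.
2. the orange-lidded shaker stands in the pocket of the hung holder (x of hole_left in the frame of rack between -0.01 and 0.003 m and y of hole_left in the frame of rack between 0.071 and 0.089 m and z of hole_left in the frame of rack between 0.164 and 0.179 m and x of hole_right in the frame of rack between -0.01 and 0.003 m and y of hole_right in the frame of rack between -0.089 and -0.071 m and z of hole_right in the frame of rack between 0.164 and 0.179 m and angle between holder's own z axis and vertical below 0.1 rad and x of shaker_center in the frame of holder between -0.055 and -0.02 m and y of shaker_center in the frame of holder between -0.022 and 0.022 m and z of shaker_center in the frame of holder between 0.053 and 0.068 m and angle between shaker_center's own z axis and vertical below 0.2 rad), for 0.2 s.
At the end, for the whole second after the job is handed in: Both holes are on their pins (within 9 mm sideways, at hanging height), the plate's back lies within 7 mm of the panel and the holder is within 0.1 rad of upright; the orange-lidded shaker stands upright (within 0.2 rad) on the pocket's floor; both are at rest (all of step 2 and linear speed of each of holder, shaker below 0.03 m/s); the robot touches nothing.
It fails at once if the holder is dropped (moves faster than 0.8 m/s while not held) (linear speed of holder above 0.8 m/s and contact force between the fingers and holder below 0.1 N).
It fails at once if the orange-lidded shaker is dropped (moves faster than 0.8 m/s while not held) (linear speed of shaker above 0.8 m/s and contact force between the fingers and shaker below 0.1 N).
It fails at once if the orange-lidded shaker is knocked over (angle between shaker_center's own z axis and vertical above 0.9 rad).
It fails at once if the white-lidded shaker or another bystander is moved by more than 25 mm (distance of any of white_shaker_center, pitcher, mug, paper_cups, measuring_cup, syrup, syrup_green, spoon from where it was at the start of the episode above 0.025 m).
It also fails if it takes over 72 s, if anything falls off the work surface, if the arm or the gripper's body presses on something with over 40 N, if the wrist force passes 120 N, or if a joint passes its speed limit or range.

### The arm

A 6-joint arm with a two-finger parallel gripper is mounted at the origin on the work surface. World frame = base frame: x ahead of the robot, y to its left, z up, the work surface at z = 0. Lengths are in m, angles in degrees, forces in N, time in s.
With the tool pointing down it reaches from about 0.4 to 0.825 m from the base axis. Payload 7 kg.
Tool frame: the origin (TCP) lies on the centre line of the jaws, within the pads' length; the fingertips stand r.nose_length ahead of it and the grasp point (between the pads) lies 2 mm behind it (r.nose_length is the distance from the TCP to the fingertips, in m); z points along the fingers, y is the direction in which the jaws open and shut (so a half turn about z gives the same grasp; the last joint's range is limited). The gripper opens to 88 mm and grips with 3 to 60 N. Pads are 19 mm wide; open, the fingers measure 130 mm over their backs; the gripper's body (78 mm by 193 mm) begins 47 mm behind the grasp point.
Start: joints at [-56.889, 20.546, 0.682, 0, -70.136, -16.507], TCP at [0.193, -0.647, 0.244] pointing down, gripper open.
Joint ranges: [-176.03, 176.03], [-82.01, 121.73], [-58.28, 71.71], [-173.87, 95.51], [-174.79, -0.11], [-173.66, 173.66]. Speed limits (degrees/s): [136.94, 136.94, 172.46, 180, 180, 180].

### API

Orientations are given as [roll, pitch, yaw] about the fixed x, y, z axes, in that order (R = Rz(yaw) Ry(pitch) Rx(roll)).
In Python, from plant import r gives the robot as it stands.
- The arm moves only by the tool apply_moves, never from a script. Its argument "targets" is a list of rows, each a list of 3 entries, a list of its own where there are three numbers: the shift along the tool's x, y, z scaled (see below), then the turn, a rotation vector about the tool's x, y, z scaled (see below), then the finger opening in mm, from 0 to 87.6. A call has 1 to 5 rows; each row shifts and turns the pose as measured when the row begins, along the tool's axes as they then stand; what a row does not reach is not made up. The controller multiplies each number of a shift by 0.04 m and each number of a turn by 8 degrees. A row lasts 1/10 s, in which the tool goes at most 50 mm and 8.59 degrees, less where a joint would pass 70% of its speed; a pose out of reach is approached as far as the arm can. A call with a number of a shift or a turn outside -1 to 1 is refused whole. A call with a gripper value outside its range is refused whole. The fingers move at their own pace and stop on an object; "squeeze" is the grip in N (left out, the last holds). Time passes only in rows, so rows that do not move let the fingers close. It gives the time, the measured TCP pose, the force and the opening at its end, in the units of the state.
- r.get_state(): the state, without advancing time (a new reading comes with each control period).
- r.capture(name): name is "side" or "top" or "wrist"; returns a dict with "img" (480x640x3 uint8, blue, green, red), "z_map" (480x640 float32, m along the optical axis (not along the pixel's ray), 0 where there is no reading), "fx", "fy", "cx", "cy" (pixels), "camera_from_world" (4x4, takes a point from world to camera coordinates); the wrist camera has in their place "mount" (4x4, takes a point from camera to tool coordinates, whose origin is the TCP and whose axes are the flange's). Camera axes: x right, y up, looking along -z (the intrinsics and any distortion apply to the point x, -y, -z); pixel columns grow to the right and rows downward; lengths in m; the calibration is good to about 2 mm. A picture is of the moment at which its call begins: read the wrist's pose just before it.
- r.close_job(): hands the job in, once; it reports no verdict.
The state is a dict: "time_s": time; "joints": joint angles; "qd": joint speeds; "joint_torque": joint torques, N m; "tcp_pos": TCP position; "eef_rot": TCP orientation; "contact_force": force on the tool from outside, world axes, zero at the start; "moment": the same for the moment, N m; "gripper_width": finger opening in m.
Only numpy, scipy, OpenCV 4.12 (cv2) and the standard library are available. Lean on these libraries where they do the work, as an engineer would, in place of code of your own. Each camera call takes 0.05 s, during which the arm holds its last target.

## Working session

There is one attempt and no reset: what is moved stays moved. The work goes in short steps, Python scripts to look and compute and a tool call to move; the robot and the scene stay as the last step left them, time stands still between calls to the robot, and variables do not carry over. Pictures are saved under pics/ and viewed, and the job is handed in when it is done.

Besides the shell and the picture viewer there is one more tool, called after "Emit:" as name([rows], argument=value, ...), one row to a line, values as JSON. apply_moves: Moves the arm, as the interface text tells. Its arguments: {"type":"object","properties":{"targets":{"type":"array","items":{"type":"array"}},"squeeze":{"type":"number"}},"required":["targets"]}

```bash
ls; mkdir -p pics
cat > h.py <<'E'
import numpy as np, cv2
from plant import r
from scipy.spatial.transform import Rotation as Ro
def Rm(e): return Ro.from_euler('xyz',e,degrees=True).as_matrix()
E
python3 - <<'E'
from h import *
s=r.get_state();print(s, r.nose_length)
for n in ["side","top","wrist"]:
    c=r.capture(n);cv2.imwrite(f"pics/{n}0.png",c["img"])
    np.savez(f"{n}0.npz",**{k:v for k,v in c.items()})
    print(n,{k:v for k,v in c.items() if k not in("img","z_map")})
E
```

```text
pics
{'time_s': 0.0, 'joints': array([-5.68884155e+01,  2.05911268e+01,  6.34599372e-01, -1.84973288e-02,
       -7.01355589e+01, -1.65076848e+01]), 'qd': array([-0.00721906, -0.01862883, -0.08358108,  0.1081518 , -0.01048698,
        0.04576121]), 'joint_torque': array([ 3.62684923e-04, -5.82724857e+01,  2.93056870e+01,  6.99741483e+00,
        6.79255289e-03, -1.20662326e-04]), 'tcp_pos': array([ 0.19273463, -0.64643058,  0.24263752]), 'eef_rot': array([ 1.79906768e+02, -9.49607784e-03, -1.63402392e+02]), 'contact_force': array([-0.72900467,  0.06077274,  0.79795145]), 'moment': array([-0.03303075,  0.02183202, -0.00603748]), 'gripper_width': 0.08752402327663746} 0.017
side {'fx': 494.36553193637377, 'fy': 494.36553193637377, 'cx': 321.329275833962, 'cy': 234.73239965523032, 'camera_from_world': array([[-0.92216778, -0.38671582, -0.00757981,  0.52236824],
       [ 0.28747977, -0.69837546,  0.65545946, -0.28429001],
       [-0.25877009,  0.60226456,  0.75519232, -1.28623797],
       [ 0.        ,  0.        ,  0.        ,  1.        ]])}
top {'fx': 559.5357389410309, 'fy': 559.5357389410309, 'cx': 331.208038679159, 'cy': 239.0147606136907, 'camera_from_world': array([[-0.016175  , -0.99985855,  0.00460862, -0.03273139],
       [ 0.99249183, -0.01549661,  0.12132524, -0.5895587 ],
       [-0.12123666,  0.00653646,  0.99260211, -1.41742807],
       [ 0.        ,  0.        ,  0.        ,  1.        ]])}
wrist {'fx': 368.0129473477179, 'fy': 368.0129473477179, 'cx': 320.6864496699148, 'cy': 235.91070152937846, 'mount': array([[ 1.68122276e-04,  9.66308957e-01,  2.57384871e-01,
         6.82791071e-02],
       [ 9.99999965e-01, -1.09422303e-04, -2.42386112e-04,
         1.14000790e-03],
       [-2.06056226e-04,  2.57384903e-01, -9.66308941e-01,
        -1.40469776e-01],
       [ 0.00000000e+00,  0.00000000e+00,  0.00000000e+00,
         1.00000000e+00]])}
```

View pics/side0.png

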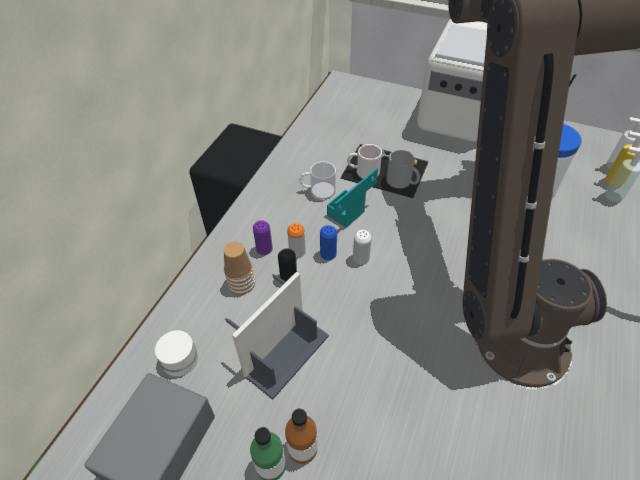

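View pics/top0.png

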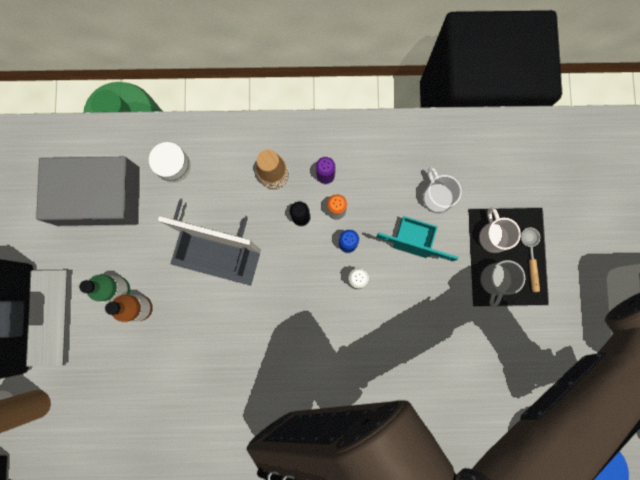

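The top view shows the stand panel at (160,218)–(258,246), with its pins pointing up the image (away from the robot). The teal holder is at (418,237) with its pocket on the same side. Shaker-like candidates in the top view are orange (337,205), white (358,278), blue (348,240), black (300,212) and purple (326,168). I choose orange and will measure next.

```bash
cat >> h.py <<'E'
def cloud(c,cfw=None):
    z=c["z_map"].astype(float);v,u=np.mgrid[0:480,0:640]
    if cfw is None: cfw=c["camera_from_world"]
    P=np.stack([(u-c["cx"])/c["fx"]*z,-(v-c["cy"])/c["fy"]*z,-z],-1)
    return (P-cfw[:3,3])@cfw[:3,:3]   # R^T (p-t)
E
python3 - <<'E'
from h import *
for n in ["top","side"]:
    c=dict(np.load(f"{n}0.npz"));W=cloud(c);ok=c["z_map"]>0
    hsv=cv2.cvtColor(c["img"],cv2.COLOR_BGR2HSV);H,S,V=[hsv[...,i] for i in range(3)]
    print(n,'counter z',np.median(W[ok][np.abs(W[ok][:,2])<.03][:,2]))
    t=ok&(H>80)&(H<95)&(S>130)&(W[...,2]>0.006)
    nn,lab,st,_=cv2.connectedComponentsWithStats(t.astype(np.uint8))
    k=1+np.argmax(st[1:,4]);P=W[lab==k]
    print('teal',st[k],P.min(0),P.max(0))
    for a in np.arange(0,.16,.01):
        q=P[(P[:,2]>=a)&(P[:,2]<a+.01)]
        if len(q)>5: print('  z%.2f'%a,len(q),q.min(0)[:2].round(3),q.max(0)[:2].round(3))
    q=P[P[:,2]>.125][:,:2]; m=q.mean(0);u,s,vt=np.linalg.svd(q-m);d=vt[0];pr=(q-m)@d
    print('bar',m,'dir',d,np.degrees(np.arctan2(d[1],d[0])),pr.min(),pr.max(),m+d*(pr.min()+pr.max())/2, 'ctr off', s/len(q)**.5)
    o=ok&(H>5)&(H<16)&(S>190)&(V>150)&(W[...,2]>.08)
    nn,lab,st,_=cv2.connectedComponentsWithStats(o.astype(np.uint8))
    for k in range(1,nn):
        if st[k,4]>40: P=W[lab==k];print('orange',st[k],(P.min(0)+P.max(0))/2,P.max(0)-P.min(0),P[:,2].max())
    # panel
    p=ok&(np.abs(W[...,2]-.2)<.012)&(W[...,1]>.05)&(W[...,1]<.6)&(S<60)
    nn,lab,st,_=cv2.connectedComponentsWithStats(p.astype(np.uint8))
    for k in range(1,nn):
        if st[k,4]>60:
            q=W[lab==k];q2=q[:,:2];m=q2.mean(0);d=np.linalg.svd(q2-m,full_matrices=False)[2];a=(q2-m)@d.T
            print('panel',st[k],m,d[0],np.degrees(np.arctan2(d[0,1],d[0,0])),a.min(0),a.max(0),'mid',m+((a.min(0)+a.max(0))/2)@d,q[:,2].max())
    p=ok&(np.abs(W[...,2]-.175)<.012)&(W[...,1]>.05)&(W[...,1]<.6)&(V<120)
    nn,lab,st,_=cv2.connectedComponentsWithStats(p.astype(np.uint8))
    for k in range(1,nn):
        if st[k,4]>8: q=W[lab==k];print('pin',st[k],q.min(0),q.max(0),q.mean(0))
E
```

```text
top counter z 0.00017077464584697795
teal [ 377  217   81   43 1019] [ 0.52306327 -0.34054473  0.00600558] [ 0.64278627 -0.15329463  0.15572697]
  z0.00 172 [ 0.57 -0.31] [ 0.64  -0.217]
  z0.01 70 [ 0.566 -0.312] [ 0.638 -0.207]
  z0.02 41 [ 0.542 -0.312] [ 0.64  -0.206]
  z0.03 63 [ 0.544 -0.313] [ 0.638 -0.207]
  z0.04 96 [ 0.54  -0.313] [ 0.643 -0.209]
  z0.05 73 [ 0.542 -0.312] [ 0.639 -0.205]
  z0.06 20 [ 0.541 -0.287] [ 0.565 -0.206]
  z0.07 20 [ 0.539 -0.287] [ 0.567 -0.206]
  z0.08 16 [ 0.542 -0.281] [ 0.566 -0.207]
  z0.09 22 [ 0.54  -0.284] [ 0.569 -0.198]
  z0.10 33 [ 0.537 -0.297] [ 0.584 -0.155]
  z0.11 57 [ 0.526 -0.332] [ 0.583 -0.157]
  z0.12 38 [ 0.525 -0.334] [ 0.584 -0.153]
  z0.13 46 [ 0.524 -0.335] [ 0.582 -0.157]
  z0.14 148 [ 0.523 -0.337] [ 0.588 -0.154]
  z0.15 104 [ 0.524 -0.341] [ 0.587 -0.153]
bar [ 0.55497708 -0.24646565] dir [-0.3151805  -0.94903174] -108.37171074492916 -0.09785534468519316 0.09830135530536711 [ 0.5549068  -0.24667729] ctr off [0.055444   0.00197943]
orange [328 195  18  18 256] [ 0.66952941 -0.05628699  0.10719217] [0.04415433 0.042562
[... 3791 characters left out ...]
631] [0.13139643 0.11321998 0.17706884]
pin [225 319  14  10  51] [0.6351814  0.31346325 0.17401915] [0.67360169 0.32557841 0.18222545] [0.65252816 0.31904561 0.17848501]
pin [537 329  28   8 120] [-0.04572999  0.05014465  0.16302818] [0.00984628 0.07914845 0.18678841] [-0.02067753  0.06287933  0.17445122]
pin [527 334   8   2  10] [0.01508145 0.08217987 0.16855202] [0.02802693 0.09520572 0.18654827] [0.02272282 0.08993638 0.18036477]
pin [294 421  13   8  40] [0.40504866 0.4545395  0.1632124 ] [0.42716952 0.47335313 0.18596775] [0.41423082 0.46847926 0.17320746]
pin [258 439  13   9  41] [0.45610541 0.51402253 0.16347569] [0.47693282 0.53226427 0.18611767] [0.46202251 0.52641106 0.17114637]
```

Run:
```python
from h import *
a=cv2.imread("pics/top0.png");b=cv2.imread("pics/side0.png")
A=cv2.resize(a[140:300,150:470],(800,400),interpolation=cv2.INTER_CUBIC)
cv2.imwrite("pics/crop_top.png",A)
B=cv2.resize(b[150:400,200:440],(576,600),interpolation=cv2.INTER_CUBIC)
cv2.imwrite("pics/crop_side.png",B)
```

```text
(no output)
```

View pics/crop_top.png

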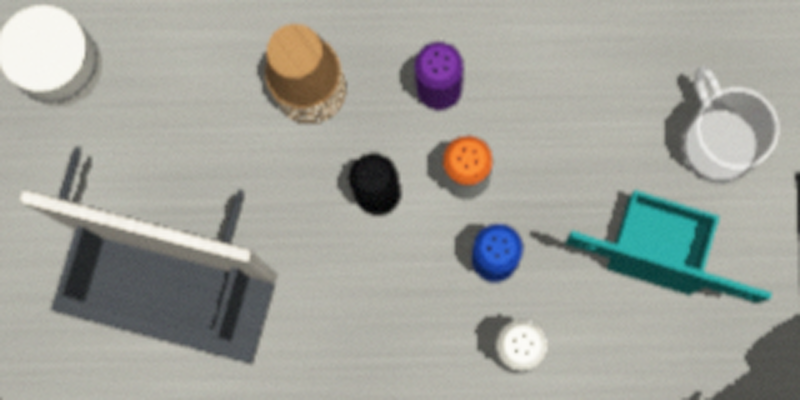

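View pics/crop_side.png

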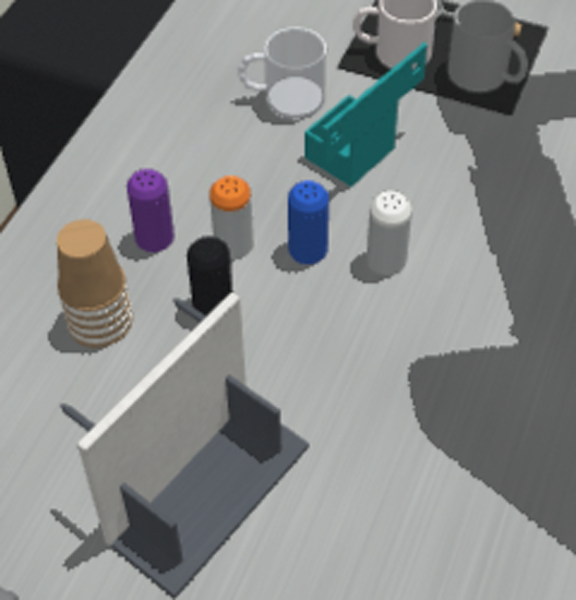

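The crop confirms it: the orange lid on an aluminium body is at top (337,205) and side (296,232). White, blue, black and purple are the decoys. Next I'll turn the tool to the holder's bar direction (yaw −108.4°), which is +55°, or −55° about the tool's z.

Emit:
apply_moves([
  [[0,0,-0.5],[0,0,-1],70],
  [[0,0,-0.5],[0,0,-1],70],
  [[0,0,0],[0,0,-1],70],
  [[0,0,0],[0,0,-1],70],
  [[0,0,0],[0,0,-1],70],
], squeeze=25)

```text
time_s: 0.65
tcp_pos: [0.1924, -0.6457, 0.282]
eef_rot: [179.7, 0.2, -122.0]
contact_force: [0.6, -0.0, -0.0]
gripper_width: 0.0701
```

```bash
cat >> h.py <<'E'
def go(p,yaw=None,s=None):
    "remaining to target in tool units: shift/0.04, turn/8deg (tool straight down)"
    s=s or r.get_state();R=Rm(s["eef_rot"]);d=(np.array(p)-s["tcp_pos"])
    print("t",round(float(s["time_s"]),2),"pos",s["tcp_pos"].round(4),"rpy",s["eef_rot"].round(2),"w",round(float(s["gripper_width"])*1000,1),"F",s["contact_force"].round(1))
    print("  j",s["joints"].round(0),"shift mm tool",(R.T@d*1000).round(1))
    if yaw is not None: print("  turn deg",(np.degrees(Ro.from_matrix(R.T@Rm([180,0,yaw])).as_rotvec())).round(2))
E
python3 - <<'E'
from h import *
go([.555,-.246,.24],-108.4)
c=dict(np.load("top0.npz"));W=cloud(c)
for nm,(u0,u1,v0,v1) in dict(cups=(250,292,145,190),black=(288,312,200,228),blue=(336,362,226,254),purple=(315,338,155,186),orange=(326,350,193,218)).items():
    q=W[v0:v1,u0:u1].reshape(-1,3);q=q[q[:,2]>.03];t=q[q[:,2]>q[:,2].max()-.015]
    print(nm,'all',q.min(0).round(3),q.max(0).round(3),'top',((t.min(0)+t.max(0))/2).round(3))
E
```

```text
t 0.65 pos [ 0.1924 -0.6457  0.282 ] rpy [ 179.73    0.19 -122.04] w 70.1 F [ 0.6 -0.  -0. ]
  j [-57.  20.   4.  -0. -75.  25.] shift mm tool [-531.   -95.5   43.3]
  turn deg [  0.25   0.22 -13.64]
cups all [ 0.413 -0.033  0.031] [0.802 0.149 1.479] top [ 0.413 -0.033  1.479]
black all [ 0.413 -0.033  0.03 ] [0.677 0.061 1.479] top [ 0.413 -0.033  1.479]
blue all [ 0.413 -0.111  0.03 ] [ 0.603 -0.033  1.479] top [ 0.413 -0.033  1.479]
purple all [ 0.413 -0.055  0.03 ] [ 0.789 -0.006  1.479] top [ 0.413 -0.033  1.479]
orange all [ 0.413 -0.082  0.032] [ 0.693 -0.033  1.479] top [ 0.413 -0.033  1.479]
```

Emit:
apply_moves([
  [[-0.8,0,0],[0,0,-0.9],70],
  [[-1,-0.4,0],[0,0,-0.8],70],
  [[-1,-0.4,0],[0,0,0],70],
  [[-1,-0.4,0],[0,0,0],70],
  [[-1,-0.4,0],[0,0,0],70],
])

```text
time_s: 1.15
tcp_pos: [0.3227, -0.487, 0.279]
eef_rot: [179.5, 0.4, -108.0]
contact_force: [1.4, -0.4, -0.0]
gripper_width: 0.07
```

Emit:
apply_moves([
  [[-1,-0.4,0],[0,0,0],70],
  [[-1,-0.4,0],[0,0,0],70],
  [[-1,-0.4,0],[0,0,0],70],
  [[-1,-0.4,0],[0,0,0],70],
  [[0,0,0],[0,0,0],70],
])

```text
time_s: 1.65
tcp_pos: [0.4387, -0.3449, 0.2791]
eef_rot: [179.5, 0.5, -107.8]
contact_force: [-0.5, -0.2, 0.3]
gripper_width: 0.07
```

Run:
```python
from h import *
go([.555,-.246,.24],-108.4)
c=dict(np.load("top0.npz"));W=cloud(c)
for nm,(u0,u1,v0,v1) in dict(cups=(250,292,145,190),black=(288,312,200,228),blue=(336,362,226,254),purple=(315,338,155,186),orange=(326,350,193,218)).items():
    q=W[v0:v1,u0:u1].reshape(-1,3);q=q[(q[:,2]>.03)&(q[:,2]<.3)];t=q[q[:,2]>q[:,2].max()-.015]
    print(nm,'all',q.min(0).round(3),q.max(0).round(3),'top',((t.min(0)+t.max(0))/2).round(3))
```

```text
t 1.65 pos [ 0.4387 -0.3449  0.2791] rpy [ 179.53    0.45 -107.81] w 70.0 F [-0.5 -0.2  0.3]
  j [-18.   9. -10.  -0. -71.   1.] shift mm tool [-129.4  -80.8   39.5]
  turn deg [0.47 0.45 0.6 ]
cups all [0.729 0.071 0.031] [0.802 0.149 0.164] top [0.768 0.109 0.157]
black all [0.628 0.013 0.03 ] [0.677 0.061 0.117] top [0.652 0.037 0.109]
blue all [ 0.554 -0.111  0.03 ] [ 0.603 -0.061  0.119] top [ 0.58  -0.086  0.112]
purple all [ 0.74  -0.055  0.03 ] [ 0.789 -0.006  0.118] top [ 0.765 -0.029  0.111]
orange all [ 0.644 -0.082  0.032] [ 0.693 -0.035  0.117] top [ 0.668 -0.057  0.109]
```

Emit:
apply_moves([
  [[-1,-0.6,0],[0.03,0.03,0.04],50],
  [[-1,-0.6,0],[0.03,0.03,0.04],50],
  [[-1,-0.6,0],[0,0,0],50],
  [[-0.4,-0.4,0],[0,0,0],50],
  [[0,0,0],[0,0,0],50],
])

```text
time_s: 2.15
tcp_pos: [0.5677, -0.239, 0.2785]
eef_rot: [180.0, -0.1, -108.4]
contact_force: [0.1, 0.7, -0.3]
gripper_width: 0.0503
```

```bash
cat >> h.py <<'E'
def wrist(name):
    s=r.get_state();c=r.capture("wrist");cv2.imwrite(f"pics/{name}.png",c["img"])
    T=np.eye(4);T[:3,:3]=Rm(s["eef_rot"]);T[:3,3]=s["tcp_pos"]
    c["camera_from_world"]=np.linalg.inv(T@c["mount"]);return c,cloud(c),s
E
python3 - <<'E'
from h import *
go([.555,-.246,.24],-108.4)
c,W,s=wrist("w1")
hsv=cv2.cvtColor(c["img"],cv2.COLOR_BGR2HSV);H,S,V=[hsv[...,i] for i in range(3)]
t=(c["z_map"]>0)&(H>80)&(H<95)&(S>130)&(W[...,2]>0.138)&(W[...,2]<.165)
P=W[t];print(len(P),P.min(0),P.max(0))
q=P[:,:2]; m=q.mean(0);d=np.linalg.svd(q-m,full_matrices=False)[2];a=(q-m)@d.T
print('bar',m,np.degrees(np.arctan2(d[0,1],d[0,0])),a.min(0),a.max(0),'mid',m+((a.min(0)+a.max(0))/2)@d)
E
```

```text
t 2.15 pos [ 0.5677 -0.239   0.2785] rpy [ 1.7995e+02 -6.0000e-02 -1.0844e+02] w 50.3 F [ 0.1  0.7 -0.3]
  j [ -5.  14.  -4.   0. -72. -14.] shift mm tool [10.6  9.8 38.5]
  turn deg [ 0.05 -0.06 -0.04]
1902 [ 0.523235   -0.34259568  0.14700234] [ 0.58090619 -0.18233198  0.15203062]
bar [ 0.5499221  -0.26847688] 71.68331534649703 [-0.07752688 -0.00291859] [0.09098153 0.00304073] mid [ 0.55197831 -0.26207121]
```

View pics/w1.png

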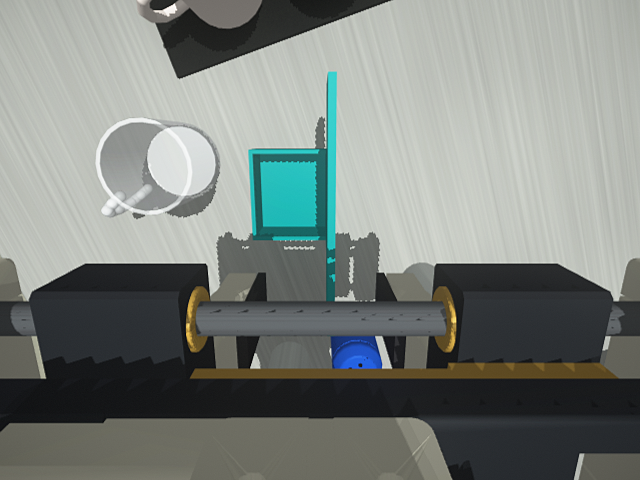

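The wrist view shows the bar edge-on between the jaws at column 332, rows 72–300, with the pocket to its left at (290,195). I'll centre and descend.

Emit:
apply_moves([
  [[0.27,0.22,0.3],[0,0,0],50],
  [[0,0,0.8],[0,0,0],50],
  [[0,0,0.8],[0,0,0],50],
  [[0,0,0.6],[0,0,0],50],
  [[0,0,0],[0,0,0],50],
])

```text
time_s: 2.7
tcp_pos: [0.5502, -0.251, 0.1766]
eef_rot: [180.0, -0.1, -108.7]
contact_force: [-0.2, -0.1, -0.0]
gripper_width: 0.0498
```

Run:
```python
from h import *
go([.556,-.2465,.146],-108.3)
```

```text
t 2.7 pos [ 0.5502 -0.251   0.1766] rpy [ 1.7999e+02 -6.0000e-02 -1.0867e+02] w 49.8 F [-0.2 -0.1 -0. ]
  j [ -6.  17. -14.   0. -59. -13.] shift mm tool [-6.2 -4.  30.6]
  turn deg [ 0.01 -0.06 -0.37]
```

Emit:
apply_moves([
  [[-0.15,-0.1,0.3],[0,0,-0.04],50],
  [[0,0,0.3],[0,0,0],50],
  [[0,0,0.1],[0,0,0],50],
  [[0,0,0],[0,0,0],50],
])

```text
time_s: 3.1
tcp_pos: [0.5568, -0.2482, 0.1498]
eef_rot: [-179.8, -0.1, -108.4]
contact_force: [-0.5, 0.6, 0.6]
gripper_width: 0.05
```

Run:
```python
from h import *
go([.556,-.2465,.146],-108.3)
```

```text
t 3.1 pos [ 0.5568 -0.2482  0.1498] rpy [-1.7979e+02 -6.0000e-02 -1.0840e+02] w 50.0 F [-0.5  0.6  0.6]
  j [ -6.  19. -15.   0. -56. -13.] shift mm tool [-1.4  1.3  3.8]
  turn deg [-0.21 -0.06 -0.1 ]
```

Emit:
apply_moves([
  [[0,0.02,0.1],[0,0,0],30],
  [[0,0,0],[0,0,0],10],
  [[0,0,0],[0,0,0],0],
  [[0,0,0],[0,0,0],0],
  [[0,0,0],[0,0,0],0],
], squeeze=35)

```text
time_s: 3.6
tcp_pos: [0.5571, -0.248, 0.1475]
eef_rot: [-179.6, -0.0, -108.4]
contact_force: [0.9, -0.2, 0.4]
gripper_width: 0.0158
```

Emit:
apply_moves([
  [[0,0,0],[0,0,0],0],
  [[0,0,0],[0,0,0],0],
  [[0,0,0],[0,0,0],0],
])

```text
time_s: 3.9
tcp_pos: [0.5569, -0.2479, 0.1475]
eef_rot: [-179.6, -0.0, -108.4]
contact_force: [0.1, -0.0, 0.6]
gripper_width: 0.0057
```

Run:
```python
from h import *
go([.556,-.2465,.28],-108.3)
c=r.capture("side");cv2.imwrite("pics/s1.png",cv2.resize(c["img"][130:280,240:440],(800,600)))
```

```text
t 3.9 pos [ 0.5569 -0.2479  0.1475] rpy [-1.7963e+02 -3.0000e-02 -1.0837e+02] w 5.7 F [ 0.1 -0.   0.6]
  j [ -6.  19. -16.   0. -55. -13.] shift mm tool [  -1.     0.4 -132.5]
  turn deg [-0.37 -0.03 -0.07]
```

View pics/s1.png

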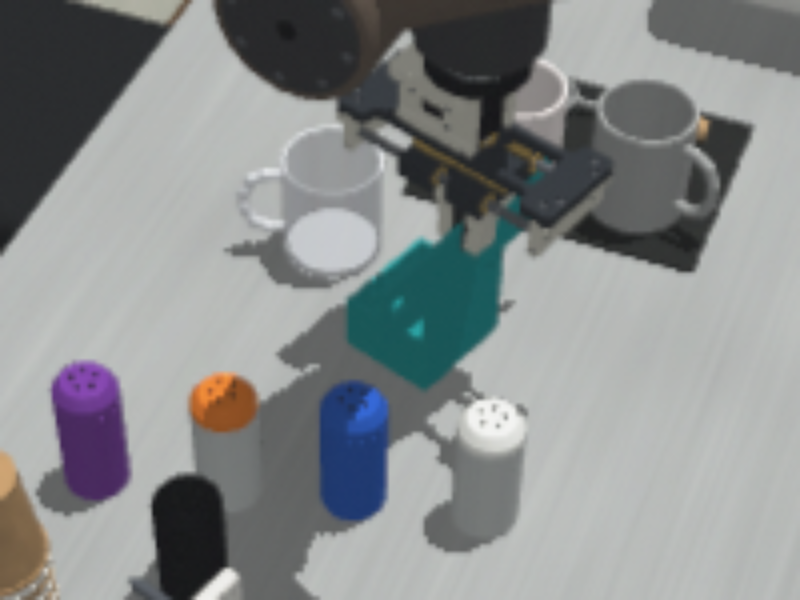

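The bar is gripped: the opening is 5.7 mm and the jaws are on the bar at (490,200). Now I'll lift.

Emit:
apply_moves([
  [[0,0,-0.3],[0,0,0],0],
  [[0,0,-0.7],[0,0,0],0],
  [[0,0,-0.9],[0,0,0],0],
  [[0,0,-0.9],[0,0,0],0],
  [[0,0,-0.8],[0,0,0],0],
], squeeze=45)

```text
time_s: 4.45
tcp_pos: [0.552, -0.2465, 0.2913]
eef_rot: [179.5, -0.1, -108.4]
contact_force: [0.6, -0.4, -3.2]
gripper_width: 0.0054
```

Emit:
apply_moves([
  [[0,0,-0.6],[0,0,0],0],
  [[0,0,-0.3],[0,0,0],0],
  [[0,0,0],[0,0,0],0],
])

```text
time_s: 4.75
tcp_pos: [0.553, -0.247, 0.3354]
eef_rot: [180.0, -0.0, -108.4]
contact_force: [0.1, -0.1, -3.5]
gripper_width: 0.0056
```

Run:
```python
from h import *
n=np.array([.962,-.272]);o=np.array([.598,.250])
p=o+n*.08;print(p)
go([p[0],p[1],.30],-105.8)
c=r.capture("side");cv2.imwrite("pics/s2.png",c["img"])
```

```text
[0.67496 0.22824]
t 4.75 pos [ 0.553  -0.247   0.3354] rpy [ 1.7998e+02 -3.0000e-02 -1.0844e+02] w 5.6 F [ 0.1 -0.1 -3.5]
  j [ -6.  12.   0.   0. -79. -13.] shift mm tool [-489.4   34.6   35.1]
  turn deg [ 0.02 -0.03 -2.64]
```

View pics/s2.png

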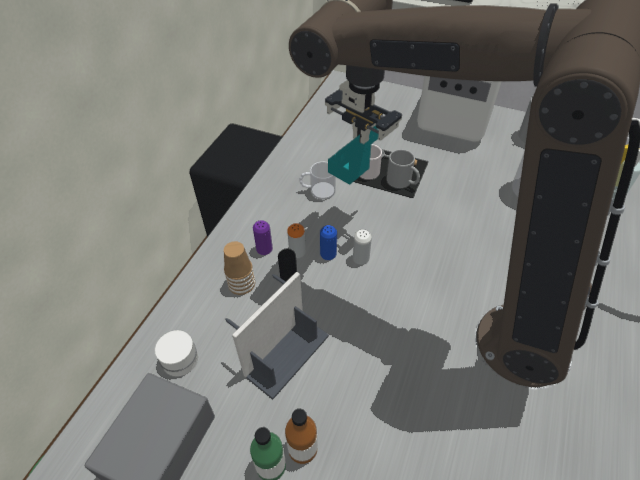

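The side view shows the holder held upright at (350,160), clear of everything. I'll carry it along −x of the tool.

Emit:
apply_moves([
  [[-0.5,0,0],[0,0,-0.2],0],
  [[-0.9,0,0],[0,0,-0.15],0],
  [[-1,0.1,0],[0,0,0],0],
  [[-1,0.1,0],[0,0,0],0],
  [[-1,0.1,0],[0,0,0],0],
])

```text
time_s: 5.3
tcp_pos: [0.587, -0.0731, 0.3239]
eef_rot: [179.1, -0.2, -106.0]
contact_force: [0.8, -0.9, -3.7]
gripper_width: 0.0057
```

Emit:
apply_moves([
  [[-1,0,0],[0,0,0],0],
  [[-1,0,0],[0,0,0],0],
  [[-1,0,0],[0,0,0],0],
  [[-1,0,0],[0,0,0],0],
  [[-1,0,0],[0,0,0],0],
])

```text
time_s: 5.8
tcp_pos: [0.6388, 0.1273, 0.3118]
eef_rot: [178.2, -0.6, -106.1]
contact_force: [1.2, -0.6, -2.6]
gripper_width: 0.0058
```

Run:
```python
from h import *
go([.675,.228,.30],-105.8)
```

```text
t 5.8 pos [0.6388 0.1273 0.3118] rpy [ 178.23   -0.59 -106.07] w 5.8 F [ 1.2 -0.6 -2.6]
  j [ 28.  18.   6.  -1. -80. -44.] shift mm tool [-106.9   -7.2   10.5]
  turn deg [ 1.77 -0.59 -0.28]
```

Emit:
apply_moves([
  [[-0.8,-0.3,-0.3],[0.2,-0.07,0],0],
  [[-0.5,-0.1,-0.1],[0,0,0],0],
  [[0,0,0],[0,0,0],0],
  [[0,0,0],[0,0,0],0],
])

```text
time_s: 6.2
tcp_pos: [0.6676, 0.1806, 0.315]
eef_rot: [179.1, -0.5, -105.8]
contact_force: [-1.3, -0.7, -4.1]
gripper_width: 0.0053
```

Run:
```python
from h import *
go([.675,.228,.30],-105.8)
for n in ["side","top"]:
    c=r.capture(n);cv2.imwrite(f"pics/{n}3.png",c["img"])
    np.savez(f"{n}3.npz",**{k:v for k,v in c.items()})
c,W,s=wrist("w3");np.savez("w3.npz",**c)
```

```text
t 6.2 pos [0.6676 0.1806 0.315 ] rpy [ 179.11   -0.53 -105.77] w 5.3 F [-1.3 -0.7 -4.1]
  j [ 31.  21.  11.  -0. -81. -47.] shift mm tool [-47.7   5.5  14.7]
  turn deg [ 0.89 -0.53  0.03]
```

View pics/side3.png

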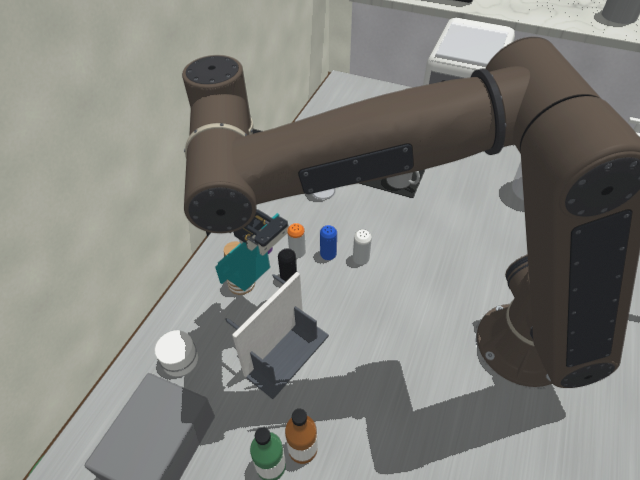

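View pics/w3.png

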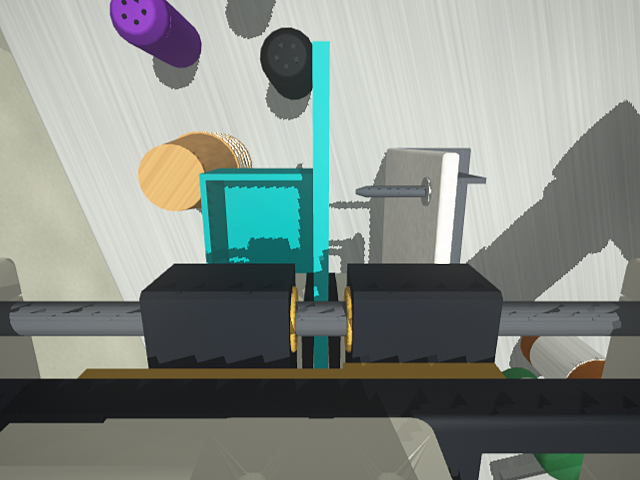

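View pics/top3.png

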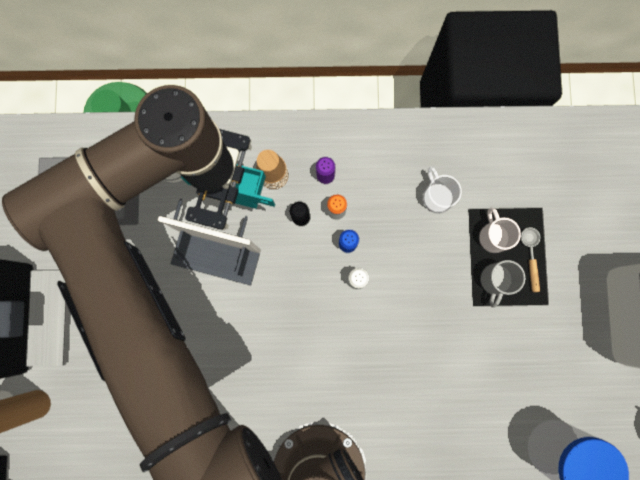

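The wrist view shows the +y pin at (362–430,190) with the panel's top edge at (450,200), and the bar's end at (320,42). I'll measure all of them in the same wrist frame.

```bash
cat >> h.py <<'E'
def rel(c,W):
    "stand & bar from a wrist picture, world coords"
    hsv=cv2.cvtColor(c["img"],cv2.COLOR_BGR2HSV);H,S,V=[hsv[...,i].astype(int) for i in range(3)];ok=c["z_map"]>0
    def line(P):
        q=P[:,:2];m=np.median(q,0);d=np.linalg.svd(q-m,full_matrices=False)[2]
        if d[0,1]<0:d[0]*=-1
        a=(q-m)@d.T;return m,d,a,np.degrees(np.arctan2(d[0,1],d[0,0]))
    t=ok&(H>80)&(H<95)&(S>130)
    T=W[t];top=T[T[:,2]>T[:,2].max()-.006];m,d,a,an=line(top);mid=m+np.array([0,(np.percentile(a[:,1],3)+np.percentile(a[:,1],97))/2])@d
    e=mid+d[0]*np.percentile(a[:,0],.5);print('bar ang %.2f'%an,'lowY end',e.round(4),'topz',np.median(top[:,2]).round(4),'width',np.ptp(a[:,1]).round(4),'centre=end+100:',(e+d[0]*.1).round(4))
    p=ok&(np.abs(W[...,2]-.2)<.012)&(S<60)&(V>150)&(W[...,0]<.68)&(W[...,1]>.1)
    n_,lab,st,_=cv2.connectedComponentsWithStats(p.astype(np.uint8));k=1+np.argmax(st[1:,4]);P=W[lab==k];P=P[P[:,2]>.2]
    m2,d2,a2,an2=line(P);print('panel top ang %.2f'%an2,len(P),'w',np.ptp(a2[:,1]).round(4),'ends',(m2+a2[:,0].min()*d2[0]).round(4),'mid-thick',m2.round(4),'z',np.median(P[:,2]).round(4))
    q=ok&(np.abs(W[...,2]-.175)<.012)&(V<130)&(S<80)&(W[...,1]>.1)&(W[...,1]<.24)&(W[...,0]>.56)&(W[...,0]<.69)
    n_,lab,st,_=cv2.connectedComponentsWithStats(q.astype(np.uint8));k=1+np.argmax(st[1:,4]);P=W[lab==k]
    qq=P[:,:2];m3=qq.mean(0);d3=np.linalg.svd(qq-m3,full_matrices=False)[2][0];d3=d3*np.sign(d3[0]);b=(qq-m3)@d3
    print('pin px',st[k],'ang %.2f'%np.degrees(np.arctan2(d3[1],d3[0])),'root',(m3+d3*b.min()).round(4),'tip',(m3+d3*b.max()).round(4),'len',np.ptp(b).round(4),'z med/max',np.median(P[:,2]).round(4),P[:,2].max().round(4))
E
python3 - <<'E'
from h import *
c=dict(np.load("w3.npz"));rel(c,cloud(c))
E
```

```text
bar ang 164.14 lowY end [0.6853 0.1363] topz 0.3689 width 0.0011 centre=end+100: [0.5891 0.1637]
panel top ang 74.23 1812 w 0.0123 ends [0.5656 0.1469] mid-thick [0.5756 0.1823] z 0.2039
pin px [356 177  76  29 945] ang -16.17 root [0.578  0.1742] tip [0.6312 0.1587] len 0.0554 z med/max 0.1777 0.1862
```

```bash
sed -i 's/T=W\[t\];top=.*m,d,a,an=line(top)/T=W[t];zt=c["ztop"];top=T[np.abs(T[:,2]-zt)<.006];m,d,a,an=line(top)/' h.py
python3 - <<'E'
from h import *
c=dict(np.load("w3.npz"));c["ztop"]=.3175;rel(c,cloud(c))
E
```

```text
bar ang 74.22 lowY end [0.6405 0.0845] topz 0.3174 width 0.0063 centre=end+100: [0.6677 0.1807]
panel top ang 74.23 1812 w 0.0123 ends [0.5656 0.1469] mid-thick [0.5756 0.1823] z 0.2039
pin px [356 177  76  29 945] ang -16.17 root [0.578  0.1742] tip [0.6312 0.1587] len 0.0554 z med/max 0.1777 0.1862
```

The bar and panel are parallel (74.22° and 74.23°), and the bar's centre is at the TCP to within 1 mm. Target in front of the pins: (0.673, 0.230).

Emit:
apply_moves([
  [[-0.6,0.05,0],[0.05,-0.03,0],0],
  [[-0.5,0.05,0],[0.05,-0.03,0],0],
  [[0,0,0],[0,0,0],0],
  [[0,0,0],[0,0,0],0],
])

```text
time_s: 6.75
tcp_pos: [0.676, 0.2232, 0.3166]
eef_rot: [-179.9, 0.1, -106.0]
contact_force: [-0.2, -0.1, -3.6]
gripper_width: 0.0058
```

Run:
```python
from h import *
go([.6731,.2303,.1975],-105.8)
```

```text
t 6.75 pos [0.676  0.2232 0.3166] rpy [-1.7994e+02  6.0000e-02 -1.0601e+02] w 5.8 F [-0.2 -0.1 -3.6]
  j [ 34.  22.  13.   0. -80. -50.] shift mm tool [ -5.9   4.8 119.1]
  turn deg [-0.06  0.06 -0.21]
```

Emit:
apply_moves([
  [[-0.15,0.08,0.5],[0,0,-0.03],0],
  [[0,0,0.7],[0,0,0],0],
  [[0,0,0.7],[0,0,0],0],
  [[0,0,0.5],[0,0,0],0],
  [[0,0,0],[0,0,0],0],
])

```text
time_s: 7.25
tcp_pos: [0.6751, 0.23, 0.2202]
eef_rot: [-179.7, 0.2, -105.8]
contact_force: [-0.5, 0.5, -3.2]
gripper_width: 0.0056
```

Run:
```python
from h import *
go([.6731,.2303,.1975],-105.8)
```

```text
t 7.25 pos [0.6751 0.23   0.2202] rpy [-179.75    0.23 -105.78] w 5.6 F [-0.5  0.5 -3.2]
  j [ 34.  25.   4.   0. -69. -50.] shift mm tool [ 0.3  2.1 22.7]
  turn deg [-0.25  0.23  0.02]
```

Emit:
apply_moves([
  [[0,0,0.35],[-0.02,0.02,0],0],
  [[0,0,0.2],[0,0,0],0],
  [[0,0,0],[0,0,0],0],
  [[0,0,0],[0,0,0],0],
])

```text
time_s: 7.65
tcp_pos: [0.6767, 0.23, 0.1998]
eef_rot: [-179.7, 0.2, -105.8]
contact_force: [0.4, 0.2, -3.3]
gripper_width: 0.0053
```

Run:
```python
from h import *
go([.6731,.2303,.1975],-105.8)
c,W,s=wrist("w4");np.savez("w4.npz",**c);c["ztop"]=s["tcp_pos"][2]+.0025;rel(c,W)
c=r.capture("side");cv2.imwrite("pics/s4.png",cv2.resize(c["img"][200:400,150:350],(600,600),interpolation=cv2.INTER_CUBIC));np.savez("s4.npz",**c)
```

```text
t 7.65 pos [0.6767 0.23   0.1998] rpy [-1.7974e+02  1.7000e-01 -1.0578e+02] w 5.3 F [ 0.4  0.2 -3.3]
  j [ 34.  26.   3.   0. -67. -50.] shift mm tool [0.7 3.5 2.3]
  turn deg [-0.26  0.17  0.01]
bar ang 74.20 lowY end [0.6496 0.1348] topz 0.2013 width 0.0063 centre=end+100: [0.6769 0.231 ]
panel top ang 74.12 10294 w 0.0133 ends [0.5661 0.1468] mid-thick [0.5786 0.191 ] z 0.2038
pin px [ 378   80  143   55 2870] ang -15.30 root [0.5782 0.1748] tip [0.6319 0.1601] len 0.0557 z med/max 0.1775 0.1868
```

View pics/w4.png

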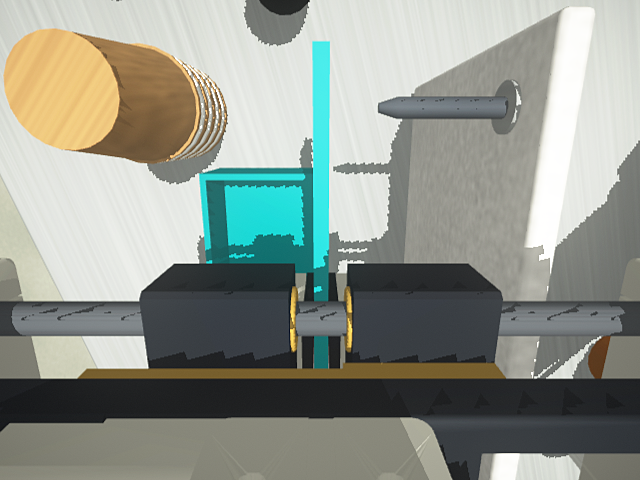

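View pics/s4.png

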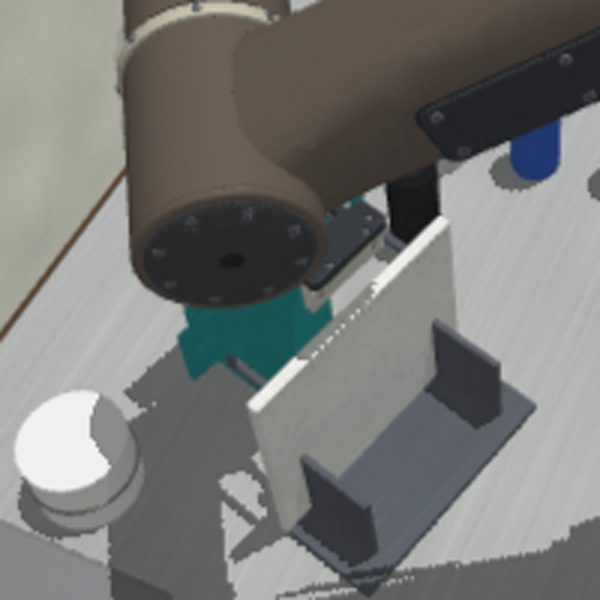

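The holes line up laterally with the pins to about 1 mm; the visible pin is at (378–510,105). The bar's top is about 2.5 mm high, so I'll lower it and slide slowly toward the panel (+y of the tool).

Emit:
apply_moves([
  [[0.01,0,0.08],[0,0,0],0],
  [[0,0.2,0],[0,0,0],0],
  [[0,0.25,0],[0,0,0],0],
  [[0,0.2,0],[0,0,0],0],
  [[0,0,0],[0,0,0],0],
])

```text
time_s: 8.25
tcp_pos: [0.6495, 0.2376, 0.198]
eef_rot: [-179.6, 0.3, -105.8]
contact_force: [-0.4, -0.2, -2.7]
gripper_width: 0.0058
```

Run:
```python
from h import *
n=np.array([.9623,-.2721]);d=np.array([.2721,.9623])
p=n*.54+d*.4053
print(p);go([*p,.1975],-105.8)
```

```text
[0.62992413 0.24308619]
t 8.25 pos [0.6495 0.2376 0.198 ] rpy [-179.64    0.3  -105.79] w 5.8 F [-0.4 -0.2 -2.7]
  j [ 36.  23.  -1.   0. -65. -52.] shift mm tool [ 0.1 20.4  0.4]
  turn deg [-0.36  0.3   0.01]
```

Run:
```python
from h import *
c,W,s=wrist("w5");c["ztop"]=s["tcp_pos"][2]+.0025;rel(c,W)
cv2.imwrite("pics/w5c.png",cv2.resize(c["img"][0:300,240:600],(720,600)))
```

```text
bar ang 74.19 lowY end [0.6225 0.1423] topz 0.1995 width 0.0062 centre=end+100: [0.6498 0.2385]
panel top ang 74.25 8734 w 0.0123 ends [0.5656 0.1466] mid-thick [0.5765 0.1854] z 0.2039
pin px [ 330   79  122   56 2559] ang -15.44 root [0.5783 0.1747] tip [0.6243 0.162 ] len 0.0477 z med/max 0.1778 0.1855
```

View pics/w5c.png

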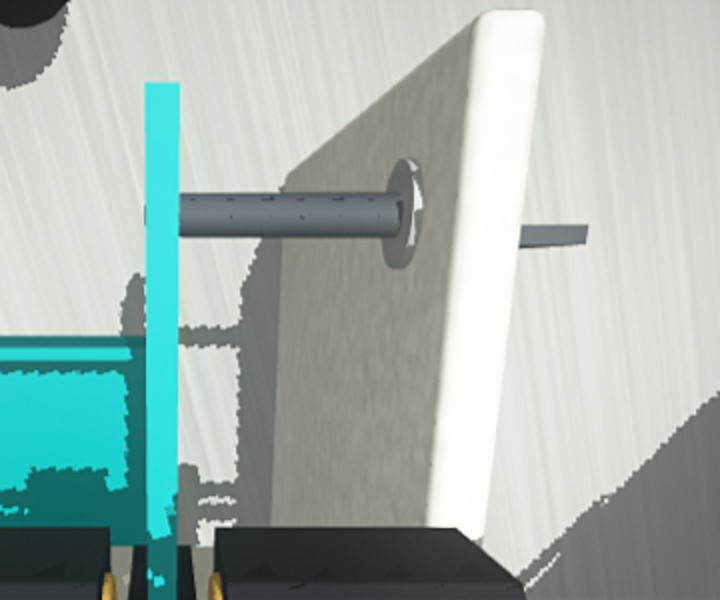

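The pin has entered the hole: its tip shows left of the bar at (147,215). I'll slide on.

Emit:
apply_moves([
  [[0,0.2,0],[0,0,0],0],
  [[0,0.2,0],[0,0,0],0],
  [[0,0.1,0],[0,0,0],0],
  [[0,0,0],[0,0,0],0],
])

```text
time_s: 8.7
tcp_pos: [0.6291, 0.2436, 0.1984]
eef_rot: [-179.6, 0.3, -105.8]
contact_force: [-0.7, 0.6, -3.2]
gripper_width: 0.0055
```

Run:
```python
from h import *
go([.6299,.2431,.1975],-105.8)
c,W,s=wrist("w6");c["ztop"]=s["tcp_pos"][2]+.0025;rel(c,W)
cv2.imwrite("pics/w6c.png",cv2.resize(c["img"][0:400,160:640],(720,600)))
c=r.capture("side");cv2.imwrite("pics/s6.png",cv2.resize(c["img"][200:400,150:350],(600,600),interpolation=cv2.INTER_CUBIC))
```

```text
t 8.7 pos [0.6291 0.2436 0.1984] rpy [-179.59    0.33 -105.77] w 5.5 F [-0.7  0.6 -3.2]
  j [ 38.  22.  -3.   0. -64. -54.] shift mm tool [ 0.3 -0.9  0.9]
  turn deg [-0.41  0.33  0.03]
bar ang 74.21 lowY end [0.6021 0.1484] topz 0.1998 width 0.0062 centre=end+100: [0.6293 0.2446]
panel top ang 74.21 8521 w 0.0125 ends [0.5653 0.1471] mid-thick [0.576 0.185] z 0.204
pin px [ 330   78   67   56 1401] ang -16.65 root [0.5786 0.1751] tip [0.6038 0.1676] len 0.0263 z med/max 0.1778 0.1865
```

View pics/w6c.png

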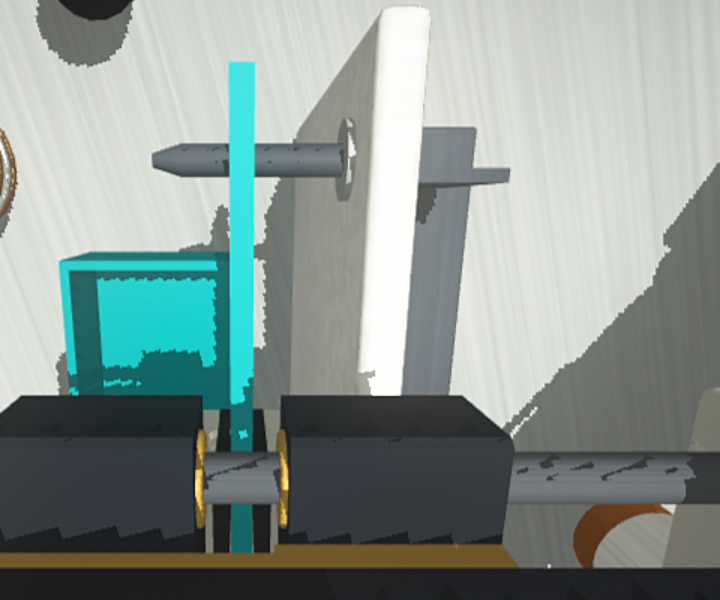

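View pics/s6.png

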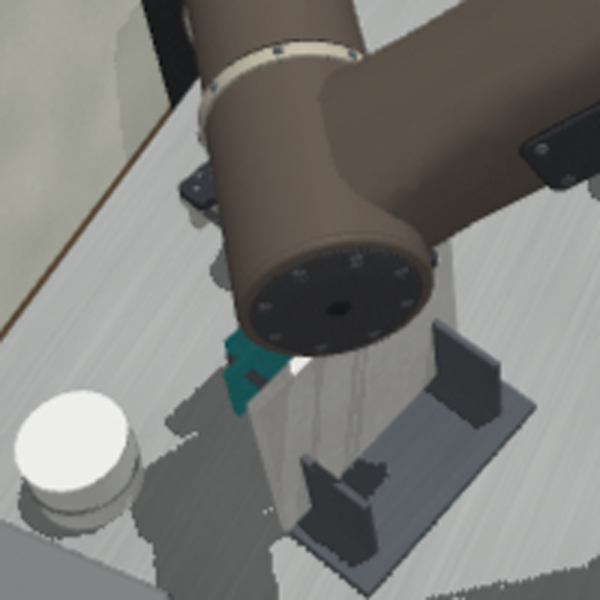

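Both pins are through, and the plate's back is about 26 mm from the panel. I'll lower it until it rests on the pins.

Emit:
apply_moves([
  [[0,0,0.06],[0,0,0],0],
  [[0,0,0.05],[0,0,0],0],
  [[0,0,0],[0,0,0],0],
])

```text
time_s: 9.1
tcp_pos: [0.6304, 0.2435, 0.1936]
eef_rot: [-179.6, 0.3, -105.8]
contact_force: [-0.0, 0.7, -2.1]
gripper_width: 0.0059
```

Run:
```python
from h import *
go([.6299,.2431,.1945],-105.8)
```

```text
t 9.1 pos [0.6304 0.2435 0.1936] rpy [-179.55    0.34 -105.8 ] w 5.9 F [-0.   0.7 -2.1]
  j [ 38.  22.  -4.   0. -64. -54.] shift mm tool [ 0.5  0.4 -0.9]
  turn deg [-0.45  0.34  0.  ]
```

Emit:
apply_moves([
  [[0,0,0.04],[0,0,0],0],
  [[0,0,0.02],[0,0,0],0],
  [[0,0,0],[0,0,0],0],
], squeeze=25)

```text
time_s: 9.4
tcp_pos: [0.6307, 0.2435, 0.1936]
eef_rot: [-179.5, 0.4, -105.8]
contact_force: [-0.7, 0.1, -1.8]
gripper_width: 0.0058
```

Emit:
apply_moves([
  [[0,0,0.06],[0,0,0],0],
  [[0,0,0.06],[0,0,0],0],
  [[0,0,0.04],[0,0,0],0],
], squeeze=15)

```text
time_s: 9.7
tcp_pos: [0.631, 0.2435, 0.1932]
eef_rot: [-179.3, 0.5, -105.7]
contact_force: [-6.2, -0.5, 6.5]
gripper_width: 0.0058
```

Emit:
apply_moves([
  [[0,0,-0.04],[0,0,0],7],
  [[0,0,0],[0,0,0],8],
  [[0,0,0],[0,0,0],10],
  [[0,0,0],[0,0,0],11],
  [[0,0,0],[0,0,0],12],
])

```text
time_s: 10.2
tcp_pos: [0.6324, 0.2436, 0.1952]
eef_rot: [-179.2, 0.6, -105.7]
contact_force: [0.3, -0.2, -0.1]
gripper_width: 0.0115
```

Run:
```python
from h import *
go([.6299,.2431,.1945],-105.8)
c,W,s=wrist("w7")
cv2.imwrite("pics/w7c.png",cv2.resize(c["img"][0:400,160:640],(720,600)))
```

```text
t 10.2 pos [0.6324 0.2436 0.1952] rpy [-179.15    0.56 -105.69] w 11.5 F [ 0.3 -0.2 -0.1]
  j [ 38.  22.  -4.   0. -63. -54.] shift mm tool [1.2 2.3 0.6]
  turn deg [-0.85  0.56  0.1 ]
```

View pics/w7c.png

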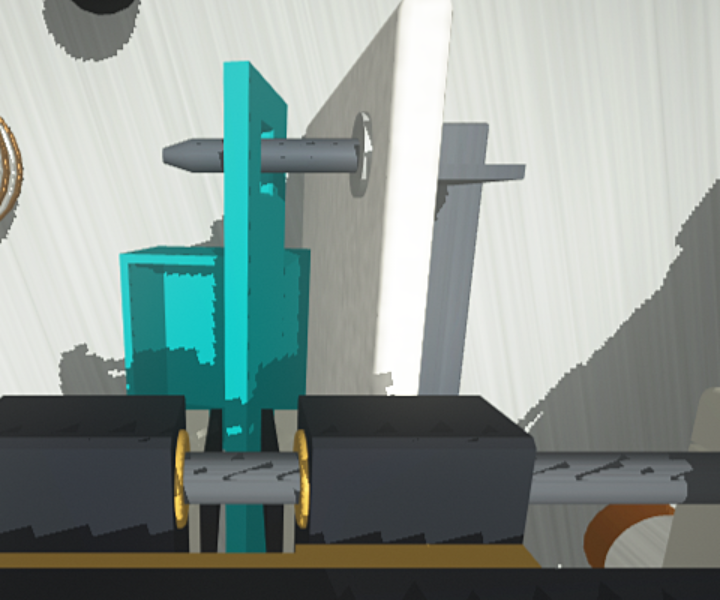

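It leans as expected and hangs on both pins, free between the fingers. I'll withdraw upward.

Emit:
apply_moves([
  [[0,0,-0.2],[0,0,0],13],
  [[0,0,-0.4],[0,0,0],13],
  [[0,0,-0.6],[0,0,0],13],
  [[0,0,-0.6],[0,0,0],13],
  [[0,-0.5,-0.6],[0.1,0,0],0],
])

```text
time_s: 10.75
tcp_pos: [0.6479, 0.2373, 0.2924]
eef_rot: [-178.6, 0.3, -105.7]
contact_force: [-0.4, 0.3, 0.7]
gripper_width: 0.0091
```

Emit:
apply_moves([
  [[0,-0.8,0],[-0.1,0.07,0],0],
  [[0,-0.6,0],[0,0,0],0],
  [[0,0,0],[0,0,0],0],
  [[0,0,0],[0,0,0],0],
])

```text
time_s: 11.15
tcp_pos: [0.7062, 0.222, 0.3021]
eef_rot: [-179.0, 0.1, -105.6]
contact_force: [0.6, -0.0, 0.2]
gripper_width: 0.0008
```

Run:
```python
from h import *
n=np.array([.9623,-.2721]);d=np.array([.2721,.9623])
p=n*.60+d*.4055;print(p)
go([*p,.29],-105.8)
c,W,s=wrist("w8")
c=r.capture("top");cv2.imwrite("pics/t8.png",cv2.resize(c["img"][100:300,100:366],(798,600)))
```

```text
[0.68771655 0.22695265]
t 11.15 pos [0.7062 0.222  0.3021] rpy [-1.7897e+02  7.0000e-02 -1.0562e+02] w 0.8 F [ 0.6 -0.   0.2]
  j [ 33.  25.  14.   1. -79. -49.] shift mm tool [ 0.2 19.3 11.7]
  turn deg [-1.03  0.07  0.18]
```

View pics/w8.png

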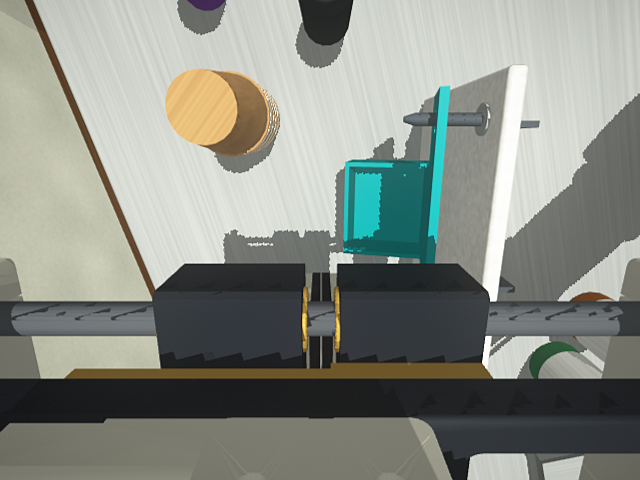

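The holder hangs on the pins, at (440,90–260) in this view. I'll lower the closed fingers in front of the plate and push toward the panel, keeping the gripper body above the panel's top.

Emit:
apply_moves([
  [[0,-0.05,0.5],[-0.1,0,0.02],0],
  [[0,0,0.8],[0,0,0],0],
  [[0,0,0.8],[0,0,0],0],
  [[0,0,0.5],[0,0,0],0],
  [[0,0,0],[0,0,0],0],
])

```text
time_s: 11.75
tcp_pos: [0.7047, 0.2232, 0.1946]
eef_rot: [-179.9, 0.2, -105.6]
contact_force: [-0.4, 0.3, -1.0]
gripper_width: 0.0002
```

Run:
```python
from h import *
n=np.array([.9623,-.2721]);d=np.array([.2721,.9623])
p=n*(.51+.06)+d*.4055;print(p)
go([*p,.18],-105.8)
```

```text
[0.65884755 0.23511565]
t 11.75 pos [0.7047 0.2232 0.1946] rpy [-1.7985e+02  1.6000e-01 -1.0561e+02] w 0.2 F [-0.4  0.3 -1. ]
  j [ 33.  28.   6.   0. -68. -48.] shift mm tool [ 0.9 47.4 14.5]
  turn deg [-0.15  0.17  0.19]
```

Emit:
apply_moves([
  [[0,0.2,0.3],[0,0,0.02],0],
  [[0,0.5,0.1],[0,0,0],0],
  [[0,0.4,0],[0,0,0],0],
  [[0,0.1,0],[0,0,0],0],
  [[0,0,0],[0,0,0],0],
])

```text
time_s: 12.25
tcp_pos: [0.6564, 0.2375, 0.1807]
eef_rot: [-179.8, 0.2, -105.7]
contact_force: [-0.3, -0.8, -0.2]
gripper_width: 0.0007
```

Run:
```python
from h import *
go([.6588,.2351,.18],-105.8)
c,W,s=wrist("w9")
cv2.imwrite("pics/w9c.png",cv2.resize(c["img"][0:400,160:640],(720,600)))
```

```text
t 12.25 pos [0.6564 0.2375 0.1807] rpy [-179.8     0.18 -105.66] w 0.7 F [-0.3 -0.8 -0.2]
  j [ 36.  25.  -1.   0. -64. -52.] shift mm tool [ 1.7 -2.9  0.7]
  turn deg [-0.2   0.18  0.14]
```

View pics/w9c.png

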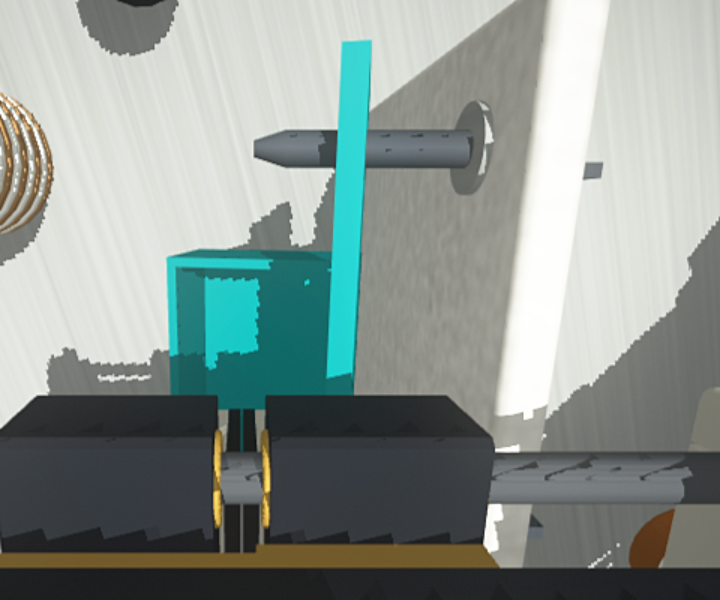

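Emit:
apply_moves([
  [[0.02,0.2,0],[0,0,0],0],
  [[0,0.2,0],[0,0,0],0],
  [[0,0.15,0],[0,0,0],0],
])

```text
time_s: 12.6
tcp_pos: [0.6365, 0.2425, 0.1817]
eef_rot: [-179.6, 0.3, -105.7]
contact_force: [2.1, -1.1, -0.1]
gripper_width: 0.0008
```

```bash
cat >> h.py <<'E'
def off():
    s=r.get_state();p=s["tcp_pos"][:2];print("n-off mm",round((p@[.9623,-.2721]-.510)*1000,1),"lat mm",round((p@[.2721,.9623]-.4055)*1000,1),"F",s["contact_force"].round(1))
E
python3 - <<'E'
from h import *
go([.6588,.2351,.18],-105.8);off()
c,W,s=wrist("w10")
cv2.imwrite("pics/w10c.png",cv2.resize(c["img"][0:400,160:640],(720,600)))
E
```

```text
t 12.6 pos [0.6365 0.2425 0.1817] rpy [-179.64    0.28 -105.75] w 0.8 F [ 2.1 -1.1 -0.1]
  j [ 37.  23.  -4.   0. -63. -53.] shift mm tool [  1.1 -23.5   1.8]
  turn deg [-0.36  0.28  0.05]
n-off mm 36.5 lat mm 1.1 F [ 2.1 -1.1 -0.1]
```

View pics/w10c.png

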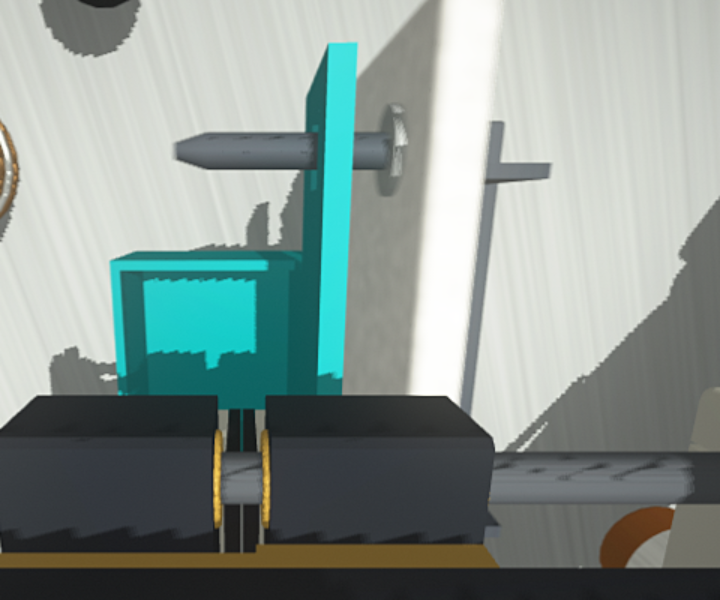

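It's sliding with about 2 N. I'll continue.

Emit:
apply_moves([
  [[0.02,0.15,0],[0,0,0],0],
  [[0,0.15,0],[0,0,0],0],
  [[0,0.1,0],[0,0,0],0],
])

```text
time_s: 12.95
tcp_pos: [0.6233, 0.2456, 0.1824]
eef_rot: [-179.2, 0.4, -105.7]
contact_force: [33.9, -14.1, -17.1]
gripper_width: 0.0002
```

Run:
```python
from h import *
off()
c,W,s=wrist("w11")
cv2.imwrite("pics/w11c.png",cv2.resize(c["img"][0:400,160:640],(720,600)))
```

```text
n-off mm 23.0 lat mm 0.5 F [ 33.9 -14.1 -17.1]
```

View pics/w11c.png

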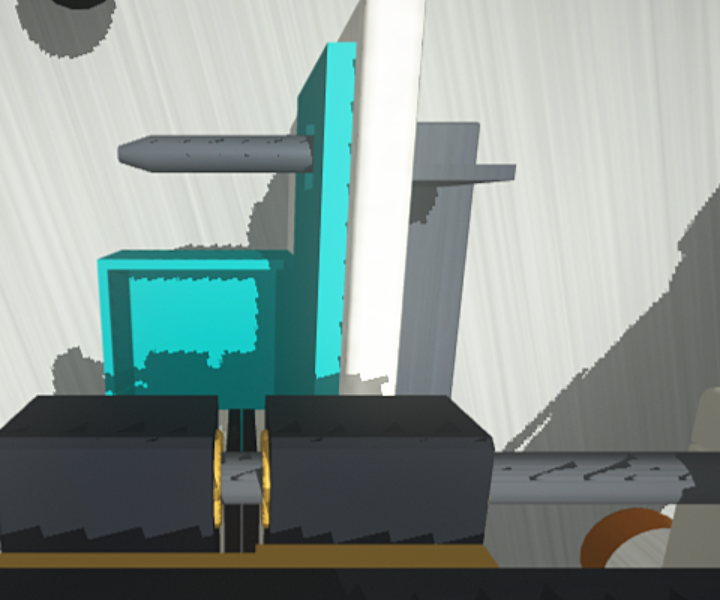

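The plate is flush against the panel and the push force rose to 37 N. I'll back off straight.

Emit:
apply_moves([
  [[0,-0.3,0],[0,0,0],0],
  [[0,-0.6,0],[0,0,0],0],
  [[0,-0.8,-0.3],[0,0,0],0],
  [[0,-0.4,-0.8],[-0.08,0,0],0],
  [[0,0,-0.8],[0,0,0],0],
])

```text
time_s: 13.5
tcp_pos: [0.7023, 0.2207, 0.2547]
eef_rot: [179.5, -0.1, -105.7]
contact_force: [1.1, 0.5, 0.6]
gripper_width: 0.0006
```

Emit:
apply_moves([
  [[0,0,-0.8],[0,0,0],40],
  [[0,0,-0.5],[0,0,0],60],
  [[0,0,0],[0,0,0],70],
  [[0,0,0],[0,0,0],70],
])

```text
time_s: 13.9
tcp_pos: [0.7036, 0.2206, 0.3119]
eef_rot: [179.6, 0.1, -105.7]
contact_force: [0.1, 0.1, -0.5]
gripper_width: 0.0272
```

```bash
cat >> h.py <<'E'
def hold(c,W):
    "holder vs stand: plate top edge and lean"
    hsv=cv2.cvtColor(c["img"],cv2.COLOR_BGR2HSV);H,S,V=[hsv[...,i].astype(int) for i in range(3)];ok=c["z_map"]>0
    t=ok&(H>80)&(H<95)&(S>130);T=W[t];n=T[:,:2]@[.9623,-.2721]-.510;l=T[:,:2]@[.2721,.9623]-.4055;z=T[:,2]
    m=z>.19;print('top edge n',np.percentile(n[m],[2,50,98]).round(4),'lat',l[m].min().round(4),l[m].max().round(4),'z',np.median(z[m&(z>.192)]).round(4),len(n[m]))
    m=(np.abs(z-.096)<.006)&(n>.05);print('rim n max',n[m].max().round(4) if m.any() else None,'lat',(l[m].min().round(4),l[m].max().round(4)) if m.any() else None)
    m=(np.abs(z-.05)<.01)&(n>.01)&(n<.07);print('floor z',np.median(z[m]).round(4),'n',np.percentile(n[m],[2,98]).round(4),'lat',np.percentile(l[m],[2,98]).round(4))
E
python3 - <<'E'
from h import *
off();go([.669,-.057,.30],-105.8)
c,W,s=wrist("w12");hold(c,W);rel_=0
c2=r.capture("side");cv2.imwrite("pics/s12.png",cv2.resize(c2["img"][180:400,150:370],(600,600),interpolation=cv2.INTER_CUBIC));hold(c2,cloud(c2))
E
```

```text
n-off mm 107.1 lat mm -1.8 F [ 0.1  0.1 -0.5]
t 13.9 pos [0.7036 0.2206 0.3119] rpy [ 1.7957e+02  6.0000e-02 -1.0574e+02] w 27.2 F [ 0.1  0.1 -0.5]
  j [ 32.  25.  17.  -0. -82. -48.] shift mm tool [276.6 -42.   11.3]
  turn deg [0.43 0.06 0.06]
top edge n [-0.0002  0.0034  0.0063] lat -0.0999 0.021 z 0.195 1779
rim n max 0.0818 lat (np.float64(-0.0462), np.float64(0.0455))
floor z 0.05 n [0.0112 0.0688] lat [-0.0379  0.0415]
top edge n [0.0029 0.0051 0.0069] lat -0.0989 0.0935 z 0.1959 47
rim n max 0.0814 lat (np.float64(-0.0466), np.float64(0.0444))
  return _methods._mean(a, axis=axis, dtype=dtype,
  ret = ret.dtype.type(ret / rcount)
Traceback (most recent call last):
  File "h.py", line 45, in hold
    m=(np.abs(z-.05)<.01)&(n>.01)&(n<.07);print('floor z',np.median(z[m]).round(4),'n',np.percentile(n[m],[2,98]).round(4),'lat',np.percentile(l[m],[2,98]).round(4))
                                                                                       ~~~~~~~~~~~~~^^^^^^^^^^^^^
IndexError: index -1 is out of bounds for axis 0 with size 0
```

View pics/w12.png

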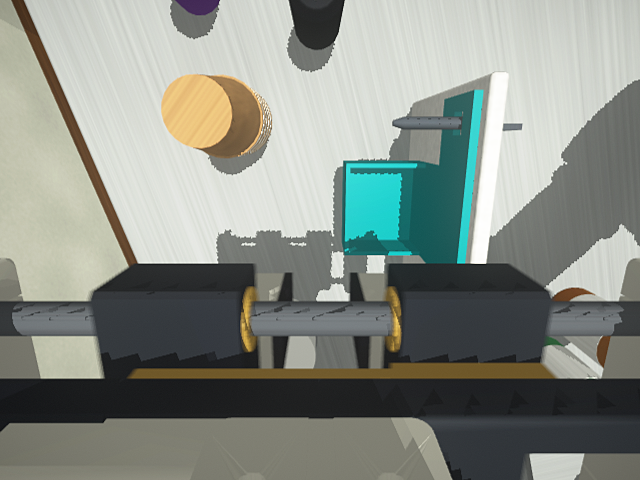

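View pics/s12.png

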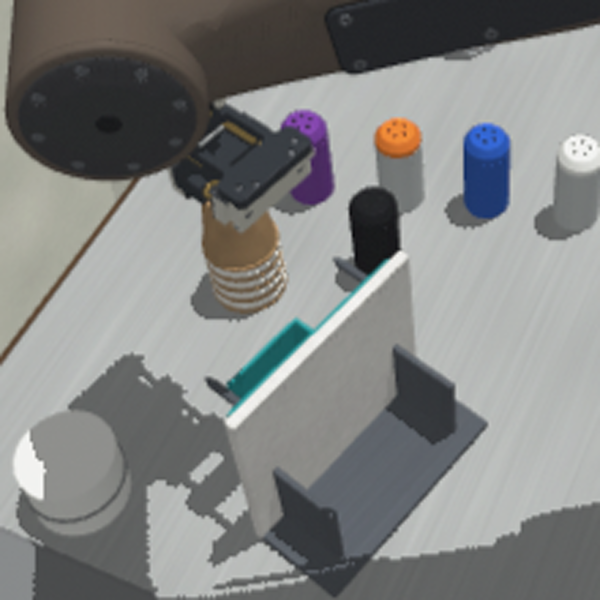

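The holder is home: top edge at 0–6 mm from the panel, rim at 81.5 mm (82 expected), top at z 0.195, and the two pins show in the side view. Next is the shaker. I'll grip it near the top with the jaws along the stand's y and the tool tilted 20° outward, so the gripper body stays clear of the plate. First I turn +90° in yaw.

Emit:
apply_moves([
  [[0,0,0],[0,0,-1],66],
  [[0,0,0],[0,0,-1],66],
  [[0,0,0],[0,0,-1],66],
  [[0,0,0],[0,0,-1],66],
  [[0,0,0],[0,0,-1],66],
])

```text
time_s: 14.5
tcp_pos: [0.7008, 0.2203, 0.3041]
eef_rot: [179.0, 0.3, -64.3]
contact_force: [0.5, -0.3, -0.4]
gripper_width: 0.0654
```

Emit:
apply_moves([
  [[0,0,0],[0,0,-1],66],
  [[0,0,0],[0,0,-1],66],
  [[0,0,0],[0,0,-1],66],
  [[0,0,0],[0,0,-1],66],
  [[0,0,0],[0,0,-1],66],
])

```text
time_s: 15.0
tcp_pos: [0.6977, 0.2202, 0.2959]
eef_rot: [179.0, 1.4, -22.6]
contact_force: [0.1, 0.9, 0.6]
gripper_width: 0.0661
```

Run:
```python
from h import *
go([.669,-.057,.30],-15.8)
```

```text
t 15.0 pos [0.6977 0.2202 0.2959] rpy [179.     1.4  -22.57] w 66.1 F [0.1 0.9 0.6]
  j [ 32.  26.  16.  -1. -81.  35.] shift mm tool [ 79.7 267.   -1.4]
  turn deg [ 0.92  1.46 -6.76]
```

Emit:
apply_moves([
  [[0,0.6,0],[0.1,0.18,-0.4],66],
  [[0.1,1,0],[0,0,-0.4],66],
  [[0.2,1,0],[0,0,0],66],
  [[0.2,1,0],[0,0,0],66],
  [[0.2,1,0],[0,0,0],66],
])

```text
time_s: 15.5
tcp_pos: [0.6662, 0.037, 0.2875]
eef_rot: [179.4, 0.6, -15.1]
contact_force: [1.0, -1.0, 0.3]
gripper_width: 0.0659
```

Run:
```python
from h import *
go([.669,-.057,.26],-15.8)
```

```text
t 15.5 pos [0.6662 0.037  0.2875] rpy [179.44   0.6  -15.06] w 65.9 F [ 1.  -1.   0.3]
  j [ 20.  19.   4.   0. -76.  55.] shift mm tool [27.4 89.8 28. ]
  turn deg [0.56 0.6  0.75]
```

Emit:
apply_moves([
  [[0.3,0.9,0],[0.05,0.07,0.08],66],
  [[0.1,0.6,0],[0,0,0],66],
  [[0,0,0],[0,0,0],66],
  [[0,0,0],[0,0,0],66],
])

```text
time_s: 15.9
tcp_pos: [0.662, -0.0325, 0.2832]
eef_rot: [179.7, 0.4, -16.0]
contact_force: [-0.2, 0.3, 0.1]
gripper_width: 0.0657
```

```bash
cat >> h.py <<'E'
def lids(c,W):
    hsv=cv2.cvtColor(c["img"],cv2.COLOR_BGR2HSV);H,S,V=[hsv[...,i].astype(int) for i in range(3)]
    o=(c["z_map"]>0)&(H>5)&(H<16)&(S>170)&(V>100)&(np.abs(W[...,2]-.1)<.02)
    n_,lab,st,_=cv2.connectedComponentsWithStats(o.astype(np.uint8));k=1+np.argmax(st[1:,4]);P=W[lab==k]
    ring=P[P[:,2]<.1005];print('lid px',st[k],'mid',((P.min(0)+P.max(0))/2).round(4),'size',np.ptp(P,0).round(4))
    q=P[:,:2];(cc,rr)=cv2.minEnclosingCircle(q.astype(np.float32));print('circle',np.round(cc,4),round(rr,4),'z max',P[:,2].max().round(4))
E
python3 - <<'E'
from h import *
go([.669,-.057,.26],-15.8)
c,W,s=wrist("w13");lids(c,W)
E
```

```text
t 15.9 pos [ 0.662  -0.0325  0.2832] rpy [179.66   0.44 -16.01] w 65.7 F [-0.2  0.3  0.1]
  j [ 14.  19.   3.   0. -75.  60.] shift mm tool [13.6 21.5 23.2]
  turn deg [ 0.34  0.44 -0.2 ]
lid px [ 317  172   55   54 2185] mid [ 0.6715 -0.0563  0.1048] size [0.0483 0.048  0.0137]
circle [ 0.6716 -0.0561] 0.0245 z max 0.1117
```

View pics/w13.png

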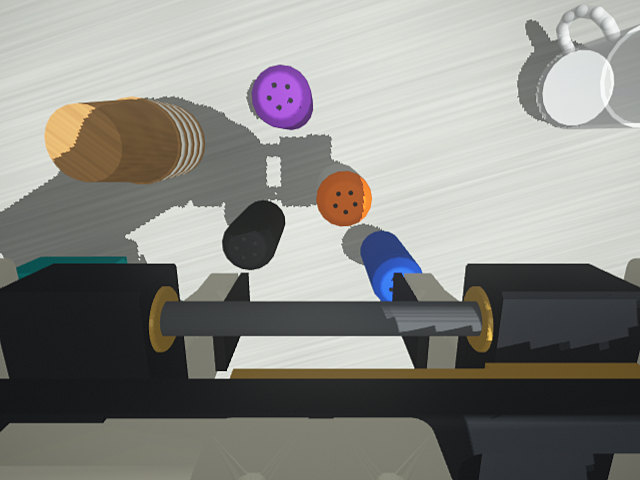

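The orange lid is at wrist (344,198), centre (0.671, −0.056). Its neighbours are purple (282,97), black (253,235) and blue (390,265). I'll centre over it, then tilt 20°.

Emit:
apply_moves([
  [[0.35,0.45,0],[0,-0.8,0],66],
  [[0,0,0],[0,-0.9,0],66],
  [[0,0,0],[0,-0.8,0],66],
  [[0,0,0],[0,0,0],66],
  [[0,0,0],[0,0,0],66],
])

```text
time_s: 16.45
tcp_pos: [0.6677, -0.048, 0.2783]
eef_rot: [179.5, 21.7, -15.7]
contact_force: [0.2, -0.2, 0.9]
gripper_width: 0.0659
```

```bash
cat >> h.py <<'E'
RT=Rm([180,0,-15.8])@Ro.from_euler('y',-20,degrees=True).as_matrix()
def got(p):
    s=r.get_state();R=Rm(s["eef_rot"]);d=np.array(p)-s["tcp_pos"]
    print("t",round(float(s["time_s"]),2),"pos",s["tcp_pos"].round(4),"w",round(float(s["gripper_width"])*1000,1),"F",s["contact_force"].round(1),"j",s["joints"].round(0))
    print("  err world mm",(d*1000).round(1),"shift tool UNITS",(R.T@d/.04).round(2),"turn UNITS",(np.degrees(Ro.from_matrix(R.T@RT).as_rotvec())/8).round(3),"down1cm units",(R.T@[0,0,-.01]/.04).round(3))
E
python3 - <<'E'
from h import *
got([.671,-.056,.20])
E
```

```text
t 16.45 pos [ 0.6677 -0.048   0.2783] w 65.9 F [ 0.2 -0.2  0.9] j [   8.   32.   24.   -8. -102.   66.]
  err world mm [  3.3  -8.  -78.3] shift tool UNITS [0.85 0.16 1.77] turn UNITS [0.068 0.208 0.018] down1cm units [ 0.092 -0.002  0.232]
```

Emit:
apply_moves([
  [[0.4,0.2,0.5],[0.05,0.15,0],66],
  [[0.25,0,0.6],[0,0,0],66],
  [[0.2,0,0.5],[0,0,0],66],
  [[0,0,0],[0,0,0],66],
])

```text
time_s: 16.85
tcp_pos: [0.6745, -0.0546, 0.2064]
eef_rot: [180.0, 19.8, -15.3]
contact_force: [-0.8, -0.1, -0.8]
gripper_width: 0.066
```

Run:
```python
from h import *
got([.671,-.056,.15])
c,W,s=wrist("w14");lids(c,W)
```

```text
t 16.85 pos [ 0.6745 -0.0546  0.2064] w 66.0 F [-0.8 -0.1 -0.8] j [  8.  34.  18.  -8. -92.  68.]
  err world mm [ -3.5  -1.4 -56.4] shift tool UNITS [0.41 0.06 1.35] turn UNITS [ 0.023 -0.022  0.058] down1cm units [ 0.085 -0.     0.235]
lid px [ 290  156   74   67 2891] mid [ 0.6727 -0.0562  0.1022] size [0.0473 0.0483 0.0172]
circle [ 0.6723 -0.0568] 0.0249 z max 0.1108
```

View pics/w14.png

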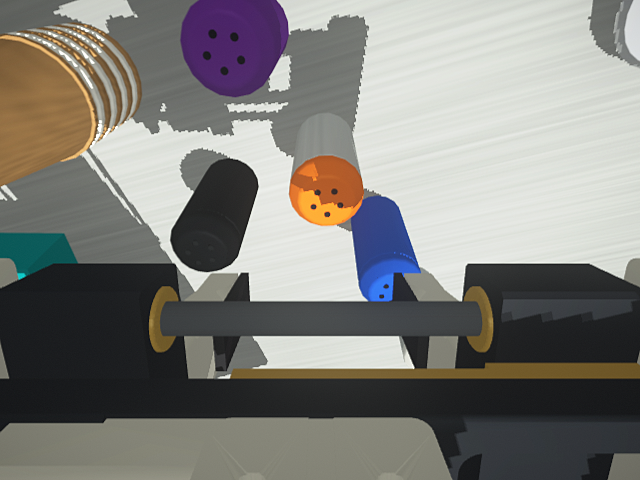

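Emit:
apply_moves([
  [[0.15,0.06,0.6],[0,0,0.05],66],
  [[0.25,0,0.7],[0,0,0],66],
  [[0.2,0,0.5],[0,0,0],66],
  [[0,0,0],[0,0,0],66],
])

```text
time_s: 17.3
tcp_pos: [0.6764, -0.0546, 0.1412]
eef_rot: [-180.0, 18.7, -15.4]
contact_force: [-0.6, 0.2, -0.0]
gripper_width: 0.0656
```

Run:
```python
from h import *
got([.672,-.0565,.086])
```

```text
t 17.3 pos [ 0.6764 -0.0546  0.1412] w 65.6 F [-0.6  0.2 -0. ] j [  8.  36.  13.  -7. -84.  69.]
  err world mm [ -4.4  -1.9 -55.2] shift tool UNITS [0.35 0.08 1.34] turn UNITS [ 0.013 -0.161  0.049] down1cm units [0.08  0.    0.237]
```

Emit:
apply_moves([
  [[0.05,0.08,0.4],[0,-0.12,0.05],66],
  [[0.12,0,0.45],[0,0,0],66],
  [[0.08,0,0.25],[0,0,0],66],
  [[0,0,0],[0,0,0],66],
])

```text
time_s: 17.7
tcp_pos: [0.674, -0.0556, 0.1036]
eef_rot: [-180.0, 19.0, -15.6]
contact_force: [0.2, -0.4, 0.4]
gripper_width: 0.0661
```

Run:
```python
from h import *
got([.672,-.0565,.086])
c=r.capture("side");cv2.imwrite("pics/s15.png",cv2.resize(c["img"][150:350,180:400],(660,600),interpolation=cv2.INTER_CUBIC))
```

```text
t 17.7 pos [ 0.674  -0.0556  0.1036] w 66.1 F [ 0.2 -0.4  0.4] j [  8.  38.  11.  -7. -81.  69.]
  err world mm [ -2.   -0.9 -17.6] shift tool UNITS [0.1  0.04 0.43] turn UNITS [ 0.004 -0.12   0.02 ] down1cm units [0.082 0.    0.236]
```

View pics/s15.png

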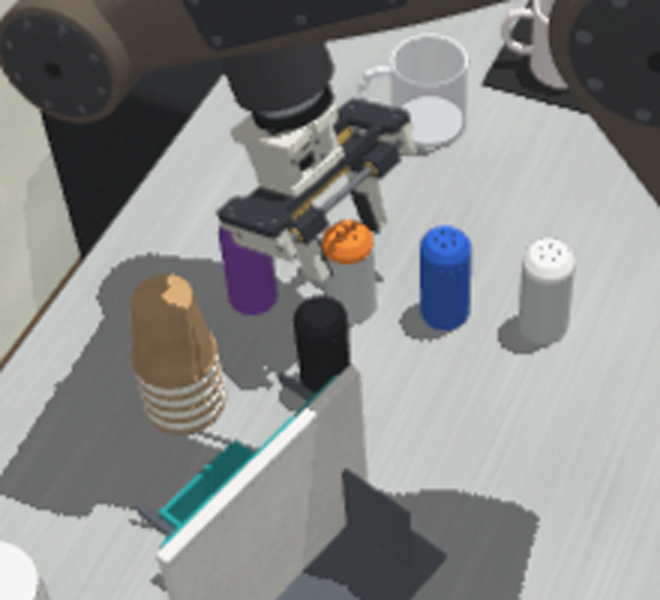

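The fingers straddle the orange lid at (348,243), with purple clear behind. I'll take the last 14 mm down, then close.

Emit:
apply_moves([
  [[0.05,0.04,0.25],[0,0,0.02],66],
  [[0.03,0,0.15],[0,0,0],66],
  [[0,0,0],[0,0,0],60],
  [[0,0,0],[0,0,0],54],
])

```text
time_s: 18.15
tcp_pos: [0.6733, -0.0568, 0.0901]
eef_rot: [-180.0, 18.7, -15.8]
contact_force: [-1.1, -0.6, 0.5]
gripper_width: 0.057
```

Emit:
apply_moves([
  [[0,0,0],[0,0,0],46],
  [[0,0,0],[0,0,0],40],
  [[0,0,0],[0,0,0],40],
  [[0,0,0],[0,0,0],40],
], squeeze=25)

```text
time_s: 18.55
tcp_pos: [0.6734, -0.057, 0.0903]
eef_rot: [-180.0, 18.7, -15.8]
contact_force: [-0.5, -0.1, -1.1]
gripper_width: 0.0494
```

Run:
```python
from h import *
got([.672,-.0565,.2])
```

```text
t 18.55 pos [ 0.6734 -0.057   0.0903] w 49.4 F [-0.5 -0.1 -1.1] j [  7.  38.  10.  -7. -79.  69.]
  err world mm [ -1.4   0.5 109.7] shift tool UNITS [-0.92 -0.   -2.59] turn UNITS [-0.003 -0.161  0.004] down1cm units [0.08  0.    0.237]
```

Gripped at a 49.4 mm opening. Lifting straight up.

Emit:
apply_moves([
  [[-0.08,0,-0.24],[0,0,0],40],
  [[-0.16,0,-0.48],[0,0,0],40],
  [[-0.24,0,-0.7],[0,0,0],40],
  [[-0.3,0,-0.9],[0,0,0],40],
  [[-0.3,0,-0.9],[0,0,0],40],
], squeeze=35)

```text
time_s: 19.05
tcp_pos: [0.6706, -0.0566, 0.2245]
eef_rot: [179.8, 19.5, -15.9]
contact_force: [1.4, 0.2, -2.0]
gripper_width: 0.0494
```

Emit:
apply_moves([
  [[-0.3,0,-0.9],[0,0,0],40],
  [[-0.3,0,-0.9],[0,0,0],40],
  [[-0.2,0,-0.5],[0,0,0],40],
  [[0,0,0],[0,0,0],40],
  [[0,0,0],[0,0,0],40],
])

```text
time_s: 19.55
tcp_pos: [0.6716, -0.0567, 0.335]
eef_rot: [-179.9, 18.8, -15.8]
contact_force: [-0.3, -0.3, -3.5]
gripper_width: 0.0491
```

Run:
```python
from h import *
n=np.array([.9623,-.2721]);d=np.array([.2721,.9623])
p=n*(.51+.043)+d*.4055;print(p)
got([*p,.31])
c=r.capture("side");cv2.imwrite("pics/s16.png",c["img"])
```

```text
[0.64248845 0.23974135]
t 19.55 pos [ 0.6716 -0.0567  0.335 ] w 49.1 F [-0.3 -0.3 -3.5] j [   7.   30.   28.   -8. -105.   66.]
  err world mm [-29.1 296.5 -25. ] shift tool UNITS [-2.37 -6.93  1.48] turn UNITS [-0.007 -0.146 -0.001] down1cm units [0.081 0.    0.237]
```

View pics/s16.png

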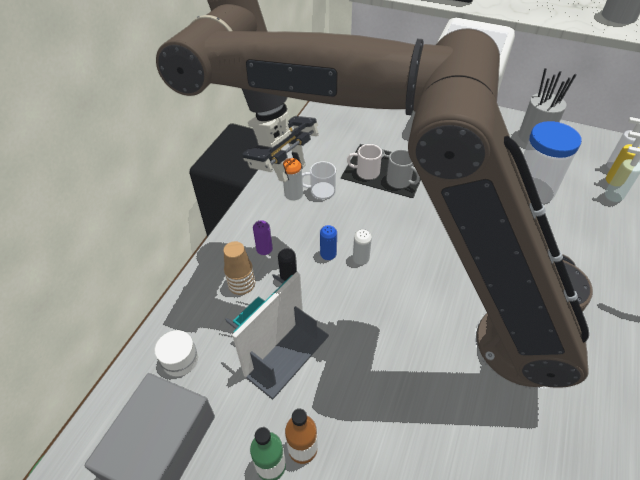

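The shaker is held upright at (292,180). I'll carry it at constant height to above the pocket.

Emit:
apply_moves([
  [[-0.15,-0.5,0.05],[0,0,0],40],
  [[-0.3,-0.9,0.1],[0,0,0],40],
  [[-0.37,-1,0.13],[0,0,0],40],
  [[-0.37,-1,0.13],[0,0,0],40],
  [[-0.37,-1,0.13],[0,0,0],40],
])

```text
time_s: 20.1
tcp_pos: [0.6539, 0.1322, 0.3249]
eef_rot: [179.6, 19.6, -16.5]
contact_force: [-0.0, 0.7, -2.4]
gripper_width: 0.0492
```

Run:
```python
from h import *
got([.6425,.2397,.31])
```

```text
t 20.1 pos [0.6539 0.1322 0.3249] w 49.2 F [-0.   0.7 -2.4] j [  21.   29.   27.  -12. -103.   51.]
  err world mm [-11.4 107.5 -14.9] shift tool UNITS [-0.85 -2.5   0.68] turn UNITS [ 0.022 -0.05  -0.084] down1cm units [ 0.084 -0.002  0.236]
```

Emit:
apply_moves([
  [[-0.3,-0.9,0.05],[0,0,-0.05],40],
  [[-0.3,-0.8,0.05],[0,0,0],40],
  [[-0.1,-0.3,0],[0,0,0],40],
  [[0,0,0],[0,0,0],40],
  [[0,0,0],[0,0,0],40],
])

```text
time_s: 20.6
tcp_pos: [0.6442, 0.2291, 0.3203]
eef_rot: [179.3, 20.4, -15.8]
contact_force: [0.3, -0.9, -3.0]
gripper_width: 0.0491
```

Run:
```python
from h import *
got([.6425,.2397,.31]);off()
c,W,s=wrist("w17")
try: hold(c,W)
except Exception as e: print(e)
```

```text
t 20.6 pos [0.6442 0.2291 0.3203] w 49.1 F [ 0.3 -0.9 -3. ] j [  28.   31.   29.  -14. -104.   45.]
  err world mm [ -1.7  10.6 -10.3] shift tool UNITS [-0.02 -0.25  0.28] turn UNITS [0.094 0.045 0.005] down1cm units [ 0.087 -0.003  0.234]
n-off mm 47.6 lat mm -9.7 F [ 0.3 -0.9 -3. ]
top edge n [-0.      0.0045  0.0066] lat -0.1003 0.0996 z 0.1946 1674
rim n max 0.0822 lat (np.float64(-0.0461), np.float64(0.0458))
floor z 0.0497 n [0.0112 0.0655] lat [-0.0411  0.0417]
```

View pics/w17.png

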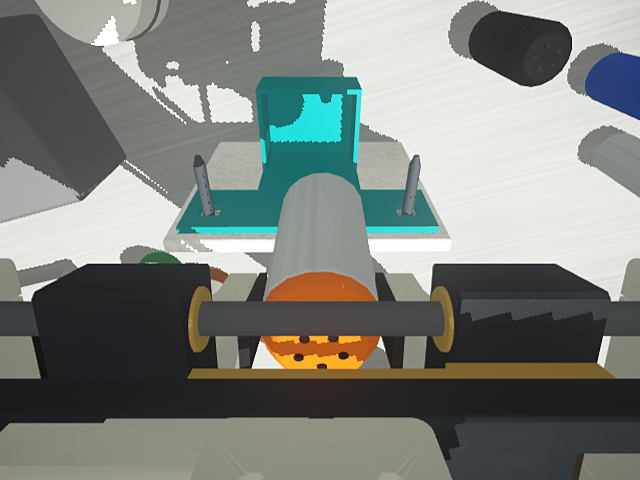

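The holder is home and symmetric on both pins, seen at (205,190) and (412,190). The pocket's centre is at n = 42 mm, lat 0. I'll align over it and restore the grasp tilt (18.7°).

Emit:
apply_moves([
  [[-0.08,-0.28,0.02],[0.09,0.2,0],40],
  [[0,0,0],[0,0,0],40],
  [[0,0,0],[0,0,0],40],
  [[0,0,0],[0,0,0],40],
])

```text
time_s: 21.05
tcp_pos: [0.6447, 0.2358, 0.319]
eef_rot: [179.8, 18.9, -16.1]
contact_force: [-0.2, -0.1, -3.3]
gripper_width: 0.0494
```

Run:
```python
from h import *
got([.6440,.2393,.31]);off();print(r.get_state()["eef_rot"])
```

```text
t 21.05 pos [0.6447 0.2358 0.319 ] w 49.4 F [-0.2 -0.1 -3.3] j [  29.   30.   28.  -13. -102.   44.]
  err world mm [-0.7  3.5 -9. ] shift tool UNITS [ 0.03 -0.08  0.23] turn UNITS [ 0.01  -0.142 -0.038] down1cm units [ 0.081 -0.001  0.237]
n-off mm 46.2 lat mm -3.2 F [-0.2 -0.1 -3.3]
[179.80878739  18.86740535 -16.12305459]
```

Emit:
apply_moves([
  [[0.1,-0.1,0.4],[0,0,0],40],
  [[0.2,0,0.6],[0,0,0],40],
  [[0.2,0,0.6],[0,0,0],40],
  [[0.12,0,0.4],[0,0,0],40],
  [[0,0,0],[0,0,0],40],
])

```text
time_s: 21.55
tcp_pos: [0.6449, 0.2355, 0.2337]
eef_rot: [179.8, 18.8, -16.4]
contact_force: [-0.3, 0.0, -2.7]
gripper_width: 0.0491
```

Run:
```python
from h import *
got([.6440,.2393,.20]);off();print(r.get_state()["eef_rot"])
c,W,s=wrist("w18")
```

```text
t 21.55 pos [0.6449 0.2355 0.2337] w 49.1 F [-0.3  0.  -2.7] j [ 29.  32.  20. -13. -92.  46.]
  err world mm [ -0.9   3.8 -33.7] shift tool UNITS [ 0.23 -0.09  0.81] turn UNITS [-0.003 -0.146 -0.072] down1cm units [ 0.081 -0.001  0.237]
n-off mm 46.5 lat mm -3.4 F [-0.3  0.  -2.7]
[179.82307076  18.83419662 -16.40666718]
```

View pics/w18.png

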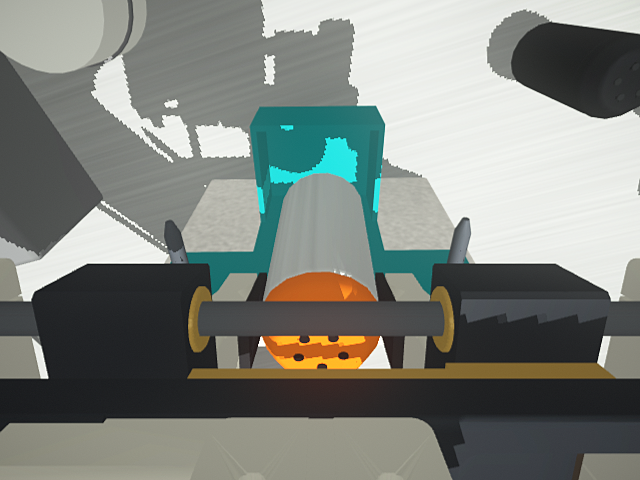

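Run:
```python
from h import *
c=r.capture("wrist");z=c["z_map"]
M=c["mount"];v,u=np.mgrid[0:480,0:640]
P=np.stack([(u-c["cx"])/c["fx"]*z,-(v-c["cy"])/c["fy"]*z,-z],-1)@M[:3,:3].T+M[:3,3]
for (uu,vv) in [(60,268),(130,268),(200,268),(130,300),(130,360),(60,360),(500,268),(590,268),(590,300),(560,360),(230,280),(255,280),(240,360),(320,320),(395,285),(165,235),(465,225)]:
    print((uu,vv),(P[vv,uu]*1000).round(0),'z',z[vv,uu].round(3))
```

```text
(60, 268) [ -81. -314.  276.] z 0.441
(130, 268) [ 39. -47. -57.] z 0.089
(200, 268) [ 39. -30. -57.] z 0.089
(130, 300) [ 37. -40. -72.] z 0.074
(130, 360) [ 23. -42. -72.] z 0.078
(60, 360) [ 23. -57. -71.] z 0.079
(500, 268) [ 39.  42. -57.] z 0.088
(590, 268) [-82. 323. 279.] z 0.443
(590, 300) [ 38.  53. -72.] z 0.074
(560, 360) [ 24.  49. -72.] z 0.078
(230, 280) [ 11. -39.   4.] z 0.155
(255, 280) [ 10. -30.   8.] z 0.159
(240, 360) [ -5. -29. -29.] z 0.126
(320, 320) [ 29.  -1. -65.] z 0.083
(395, 285) [11. 29. -1.] z 0.15
(165, 235) [ 17. -87.  56.] z 0.203
(465, 225) [24. 77. 54.] z 0.199
```

The body parts are at least 49 mm behind the TCP, so they clear the pins. I'll continue down with a small lateral correction.

Emit:
apply_moves([
  [[0.06,-0.13,0.3],[0,0,-0.05],40],
  [[0.12,-0.03,0.4],[0,0,0],40],
  [[0.1,0,0.35],[0,0,0],40],
  [[0,0,0],[0,0,0],40],
])

```text
time_s: 22.05
tcp_pos: [0.6466, 0.2436, 0.1927]
eef_rot: [-179.7, 18.4, -15.8]
contact_force: [0.2, -0.1, -3.2]
gripper_width: 0.0491
```

Run:
```python
from h import *
got([.6440,.2393,.1413]);off();print(r.get_state()["eef_rot"])
```

```text
t 22.05 pos [0.6466 0.2436 0.1927] w 49.1 F [ 0.2 -0.1 -3.2] j [ 29.  33.  17. -13. -87.  47.]
  err world mm [ -2.6  -4.3 -51.4] shift tool UNITS [0.37 0.13 1.23] turn UNITS [-0.04  -0.198 -0.004] down1cm units [0.079 0.001 0.237]
n-off mm 45.9 lat mm 4.8 F [ 0.2 -0.1 -3.2]
[-179.6970111    18.41694025  -15.84229517]
```

Emit:
apply_moves([
  [[0.05,0.08,0.25],[0,-0.03,0],40],
  [[0.08,0,0.25],[0,0,0],40],
  [[0.07,0,0.2],[0,0,0],40],
  [[0,0,0],[0,0,0],40],
])

```text
time_s: 22.45
tcp_pos: [0.6441, 0.2406, 0.1607]
eef_rot: [-179.7, 18.7, -15.8]
contact_force: [0.2, -0.2, -2.6]
gripper_width: 0.0491
```

Run:
```python
from h import *
got([.6440,.2393,.1413]);off();print(r.get_state()["eef_rot"])
```

```text
t 22.45 pos [0.6441 0.2406 0.1607] w 49.1 F [ 0.2 -0.2 -2.6] j [ 29.  34.  15. -13. -84.  48.]
  err world mm [ -0.1  -1.3 -19.4] shift tool UNITS [0.16 0.03 0.46] turn UNITS [-0.034 -0.162 -0.005] down1cm units [0.08  0.001 0.237]
n-off mm 44.3 lat mm 1.3 F [ 0.2 -0.2 -2.6]
[-179.74409868   18.70491765  -15.84588518]
```

Well centred, with about 19 mm to go. I'll take it down slowly.

Emit:
apply_moves([
  [[0.04,0,0.12],[0,0,0],40],
  [[0.04,0,0.12],[0,0,0],40],
  [[0.03,0,0.1],[0,0,0],40],
  [[0,0,0],[0,0,0],40],
])

```text
time_s: 22.85
tcp_pos: [0.6444, 0.2408, 0.1457]
eef_rot: [-179.7, 18.6, -15.8]
contact_force: [-0.8, -0.2, -2.2]
gripper_width: 0.0491
```

Run:
```python
from h import *
got([.6440,.2393,.1413]);off();print(r.get_state()["eef_rot"])
```

```text
t 22.85 pos [0.6444 0.2408 0.1457] w 49.1 F [-0.8 -0.2 -2.2] j [ 29.  35.  14. -13. -83.  48.]
  err world mm [-0.4 -1.5 -4.4] shift tool UNITS [0.04 0.04 0.1 ] turn UNITS [-0.038 -0.169 -0.003] down1cm units [0.08  0.001 0.237]
n-off mm 44.6 lat mm 1.6 F [-0.8 -0.2 -2.2]
[-179.70956572   18.64778209  -15.83169444]
```

Emit:
apply_moves([
  [[0.02,0,0.08],[0,0,0],40],
  [[0.01,0,0.04],[0,0,0],40],
  [[0,0,0],[0,0,0],40],
])

```text
time_s: 23.15
tcp_pos: [0.6443, 0.2411, 0.141]
eef_rot: [-179.7, 18.6, -15.8]
contact_force: [0.3, 0.2, -2.5]
gripper_width: 0.0493
```

Emit:
apply_moves([
  [[0.01,0,0.04],[0,0,0],40],
  [[0.01,0,0.04],[0,0,0],40],
  [[0,0,0],[0,0,0],40],
])

```text
time_s: 23.45
tcp_pos: [0.645, 0.2409, 0.1413]
eef_rot: [-179.6, 18.4, -15.7]
contact_force: [0.1, 0.7, -2.2]
gripper_width: 0.0492
```

Emit:
apply_moves([
  [[0.02,0,0.07],[0,0,0],40],
  [[0.02,0,0.07],[0,0,0],40],
  [[0,0,0],[0,0,0],40],
])

```text
time_s: 23.75
tcp_pos: [0.6463, 0.2407, 0.1413]
eef_rot: [-179.4, 18.1, -15.6]
contact_force: [0.7, 0.0, -3.0]
gripper_width: 0.0494
```

Emit:
apply_moves([
  [[0,0,0.08],[0,0.03,0],40],
  [[0,0,0.1],[0,0.03,0],40],
])

```text
time_s: 23.95
tcp_pos: [0.6476, 0.2404, 0.1403]
eef_rot: [-179.3, 17.1, -15.5]
contact_force: [-2.5, -2.9, 24.4]
gripper_width: 0.0491
```

Run:
```python
from h import *
got([.6440,.2393,.1413]);off()
c,W,s=wrist("w19");c=r.capture("side");cv2.imwrite("pics/s19.png",cv2.resize(c["img"][150:370,150:390],(654,600),interpolation=cv2.INTER_CUBIC))
```

```text
t 23.95 pos [0.6476 0.2404 0.1403] w 49.1 F [-2.5 -2.9 24.4] j [ 29.  34.  13. -13. -80.  48.]
  err world mm [-3.6 -1.1  1. ] shift tool UNITS [-0.08  0.05 -0.  ] turn UNITS [-0.074 -0.359  0.043] down1cm units [0.074 0.003 0.239]
n-off mm 47.8 lat mm 2.0 F [-2.5 -2.9 24.4]
```

View pics/s19.png

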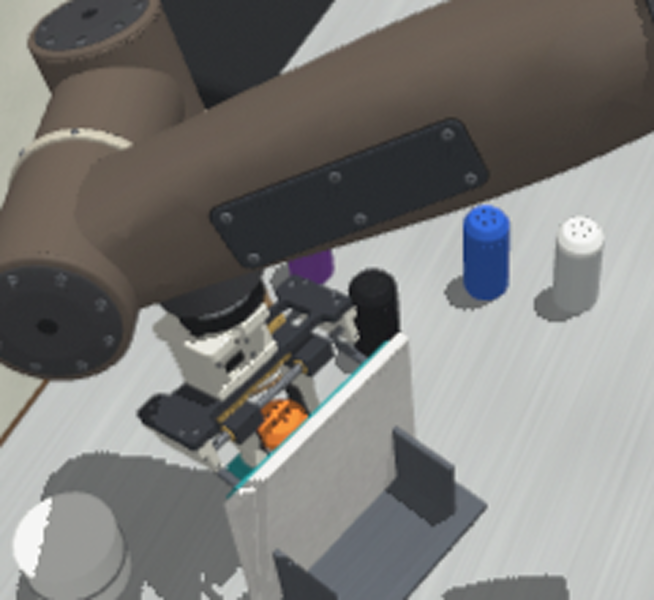

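View pics/w19.png

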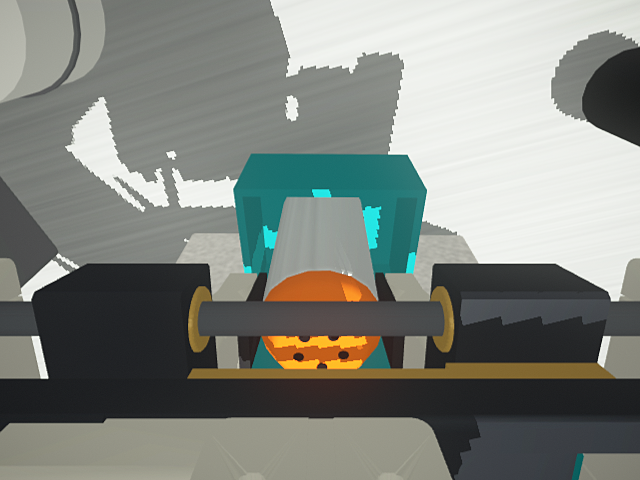

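The shaker is seated on the floor: z stopped at the predicted 0.141 and the force rose to 24 N. I'll ease off and open.

Emit:
apply_moves([
  [[0,0,-0.03],[0,-0.1,0],49],
  [[0,0,0],[0,0,0],52],
  [[0,0,0],[0,0,0],56],
  [[0,0,0],[0,0,0],60],
  [[0,0,0],[0,0,0],62],
])

```text
time_s: 24.55
tcp_pos: [0.648, 0.2406, 0.1409]
eef_rot: [-179.2, 17.9, -15.4]
contact_force: [0.2, -0.3, -0.7]
gripper_width: 0.061
```

Emit:
apply_moves([
  [[0,0,0],[0,0,0],62],
  [[0,0,-0.2],[0,0,0],62],
  [[0,0,-0.4],[0,0,0],62],
  [[0,0,-0.7],[0,0,0],62],
  [[0,0,-0.9],[0,0,0],62],
])

```text
time_s: 25.05
tcp_pos: [0.6713, 0.232, 0.222]
eef_rot: [-179.7, 18.4, -15.5]
contact_force: [1.4, 0.8, 0.2]
gripper_width: 0.0621
```

Emit:
apply_moves([
  [[0,0,-0.9],[0,0,0],62],
  [[0,0,-0.9],[0,0,0],62],
  [[0,0,-0.6],[0,0,0],62],
  [[0,0,0],[0,0,0],62],
  [[0,0,0],[0,0,0],62],
])

```text
time_s: 25.55
tcp_pos: [0.7038, 0.2215, 0.3251]
eef_rot: [-179.4, 17.9, -15.5]
contact_force: [-0.2, 0.6, -1.1]
gripper_width: 0.062
```

Run:
```python
from h import *
got([.6440,.2393,.1413])
c,W,s=wrist("w20")
hold(c,W)
hsv=cv2.cvtColor(c["img"],cv2.COLOR_BGR2HSV);H,S,V=[hsv[...,i].astype(int) for i in range(3)]
o=(c["z_map"]>0)&(H>5)&(H<16)&(S>170)&(V>100)&(np.abs(W[...,2]-.155)<.025)
P=W[o];print('lid',len(P),'n',(P[:,:2]@[.9623,-.2721]-.51).min().round(4),(P[:,:2]@[.9623,-.2721]-.51).max().round(4),'lat',(P[:,:2]@[.2721,.9623]-.4055).min().round(4),(P[:,:2]@[.2721,.9623]-.4055).max().round(4),'zmax',np.percentile(P[:,2],[50,98]).round(4))
for n in ["side","top"]:
    c=r.capture(n);cv2.imwrite(f"pics/{n}20.png",c["img"]);np.savez(f"{n}20.npz",**c)
```

```text
t 25.55 pos [0.7038 0.2215 0.3251] w 62.0 F [-0.2  0.6 -1.1] j [  26.   35.   37.  -13. -105.   46.]
  err world mm [ -59.8   17.8 -183.8] shift tool UNITS [-0.07  0.02  4.85] turn UNITS [-0.064 -0.266  0.039] down1cm units [0.077 0.003 0.238]
top edge n [-0.0003  0.005   0.0072] lat -0.0561 0.0601 z 0.1945 1226
rim n max 0.0826 lat (np.float64(-0.0459), np.float64(0.0461))
floor z 0.0496 n [0.0116 0.0596] lat [-0.0418  0.0421]
lid 857 n 0.0257 0.0728 lat -0.0199 0.0283 zmax [0.1537 0.1603]
```

View pics/w20.png

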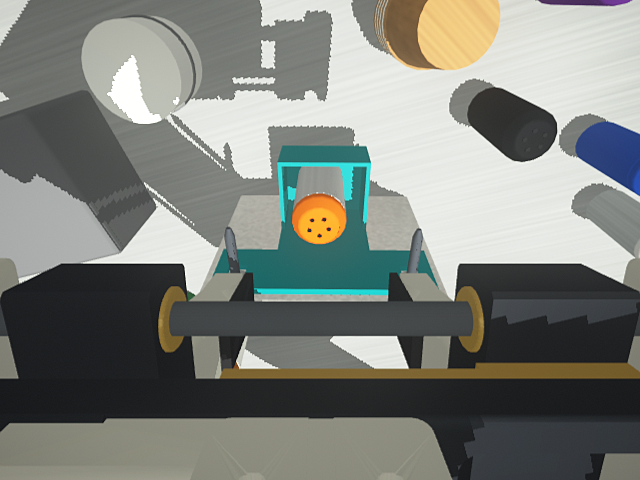

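View pics/side20.png

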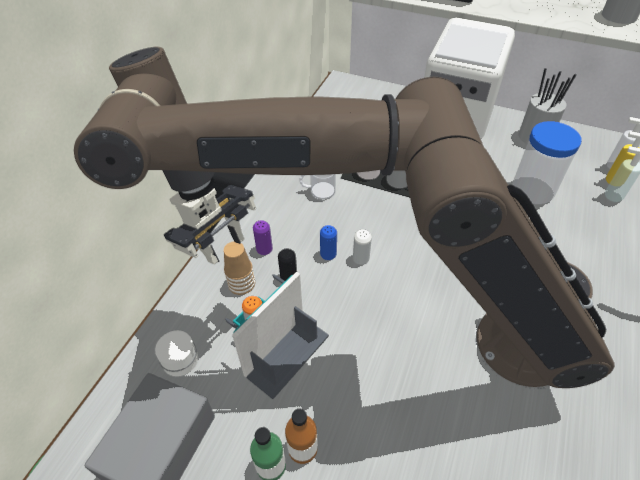

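The wrist view shows the orange-lidded shaker upright in the pocket at (320,215). The lid spans n 26–73 mm and the top is at z 0.160 (0.161 expected). The plate is still flush (top edge 0–7 mm from the panel) with both pins through at (232,245) and (415,245). In the side view the neighbouring shakers and cups are at their starting pixels. Handing in.

Run:
```python
from h import *
print(r.close_job())
```

```text
the job is handed in; nothing more can be done
None
```

The teal holder is on both pins with its plate flat against the stand. The orange-lidded shaker stands upright on the floor of its pocket. I handed the job in at about 26 s of the 72 s allowed.

- **Hanging the holder:** I gripped the holder by its bar, threaded both holes onto the pins, rested it there and pushed it home with closed fingers. It slid with about 2 N, and the force rose to about 37 N (limit 40 N for the arm and gripper body, 120 N at the wrist) once the plate was flat.
- **Placing the shaker:** I set the shaker into the pocket with the tool tilted about 19°, so the gripper body stayed clear of the plate. I pressed it onto the floor with about 24 N before letting go.
- **Holder check:** The plate's top edge measured 0–7 mm from the panel, its top was at z ≈ 0.195, and the pocket's rim was at 82.6 mm (82 expected). The holder was centred to about 1 mm.
- **Shaker check:** Its top was at z ≈ 0.160 (0.161 expected). It stands about 7 mm outward of the pocket's centre and 4 mm to the side, within the limits.
- **Bystanders:** In the last side view the cups and the purple, blue, black and white-lidded shakers looked unmoved. I compared these by eye only. The arm partly hid the mat, so I did not confirm the pitcher, mug and spoon there, and I took a final top picture but did not review it.

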